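# Pack the jar caddy and snap it onto its hanging eye

## Task

Put the loose jar upright into the empty well of the grey caddy while the caddy stands on the bench. Then carry the caddy to the stand, press the sprung gate of its snap hook against the near bar of the stand's level eye until the bar is inside and the gate has snapped shut behind it, and leave the caddy hanging there level, with both jars in it. Leave the brush pot, the palette and the tin where they are.

Things in the scene. Friction and masses are not known exactly. Their poses are not given: they have to be found in the camera images.
- jar_centre (a point): Loose amber glass jar with a flat aluminium lid, an upright cylinder 50 mm in diameter (lid the same) and 82 mm high, 180 g (give or take 10 %), standing on the bench. This point is its centre, 41 mm above its underside; z is up its axis.
- packed_jar_centre (a point): An identical jar that already stands in the other well of the caddy, as a counterweight; this point is its centre, 41 mm above its underside. It stays there.
- empty_well (a point): The empty well of the caddy: this point is the centre of its floor, 4 mm above the caddy's underside. The well is 60 x 60 mm inside with walls up to 38 mm above the caddy's underside. Axes as the caddy's (see caddy_base); the well lies 66 mm to +y of the caddy's centre.
- full_well (a point): The well that holds the packed jar, the same in size: centre of its floor, 66 mm to -y of the caddy's centre.
- caddy_base (a point): Centre of the caddy's underside. The caddy is a grey open tray 68 mm (x) by 200 mm (y), walls 38 mm high, 420 g empty; a 14 x 20 mm stem in its middle carries an upright steel snap hook, 52 mm wide (x), 20 mm thick (y), from 100 to 192 mm above this point. Axes: z up, y along the tray towards the empty well, x towards the gate side of the hook (its spine is on the -x side).
- caddy_grip (a point): Centre of the steel grip block on top of the caddy's snap hook, 212 mm straight above caddy_base; axes as the caddy's. The block is 28 mm (x) by 20 mm (y) by 40 mm high (192 to 232 mm above the underside). Held with the fingers closing along the caddy's x, it does not turn in them.
- hook_pocket (a point): Where the centre line of the eye's bar lies when the caddy hangs: under the hook's roof (an upturned V, apex 182 mm above the caddy's underside), 176.5 mm above the underside, 35.5 mm below caddy_grip. Axes as the caddy's. The inside of the hook is 36 mm wide (x from -18 to 18) and starts 108 mm above the underside.
- hook_mouth (a point): Middle of the shut gate's way in, 140 mm above the caddy's underside and 22 mm to +x of its centre; axes as the caddy's. The mouth reaches from 112 mm up to the nose, which ends 158 mm above the underside (x from 18 to 26 mm). The gate fills it. Bring the bar in here, at this height, until it is below the roof's apex; then lower the caddy.
- gate (a joint): Sprung gate, a bar 44 mm long and 6 mm thick, hinged at its lower end (22 mm to +x, 112 mm above the caddy's underside). Reads 0 shut (upright) and grows, in rad, as its top is pressed inwards (-x), at most 1.15; takes 2 to 4 N at 30 mm from the hinge. The bar coming in at hook_mouth pushes it to about 0.9; as the bar then rises into the pocket the gate springs shut beneath it.
- eye_bar (a point): Middle of the near bar of the fixed stand's steel eye: a closed D of 10 mm round bar lying level, centre line 206.5 mm above the bench, 100 mm wide (y), 70 mm deep (x). x points level across the eye to the post 120 mm behind this bar, y along the bar (straight for 42 mm either way), z up. The caddy comes on with its x along this x; hung, its underside is 30 mm above the bench.
- stand_foot (a point): Centre of the underside of the stand's grey foot plate, 110 mm (x) by 150 mm (y), 12 mm thick, 135 mm to +x of the eye's near bar; axes as eye_bar. The post, 20 mm thick, rises from it to the eye's height; the space under the near bar is free.
- brush_pot_centre (a point): White pot with brushes, 72 mm in diameter, 80 mm high (brushes to 215 mm), a bystander; this point is 40 mm above its underside on its axis.
- palette: White ceramic palette with six wells, 120 x 160 x 16 mm, a bystander; origin at the centre of its underside.
- tin: Round lidded aluminium tin, 76 mm in diameter, 44 mm high, a bystander; origin at the centre of its underside.
Not all that is in view belongs to the job. Of the things shaped like the part that bears empty_well, the grey one is meant.

How it is judged:
By the outcome, as a careful person would: the job done as asked, in the order asked, and still so for the second after the job is handed in, with the robot touching nothing.
It also fails if it takes over 67 s, if anything falls off the work surface, if the arm or the gripper's body presses on something with over 40 N, if the wrist force passes 120 N, or if a joint passes its speed limit or range.

## Robot

A 6-joint arm with a two-finger parallel gripper is mounted at the origin on the work surface. World frame = base frame: x ahead of the robot, y to its left, z up, the work surface at z = 0. Lengths are in m, angles in rad, forces in N, time in s.
With the tool pointing down it reaches from about 0.275 to 0.725 m from the base axis. Payload 5.6 kg.
Tool frame: the origin (TCP) lies midway between the tips of the shut fingers; the grasp point (between the pads) lies 19 mm behind it; z points along the fingers, y is the direction in which the jaws open and shut (so a half turn about z gives the same grasp; the last joint's range is limited). The gripper opens to 85 mm and grips with 20 to 120 N. Pads are 22 mm wide; open, the fingers measure 114 mm over their backs; the gripper's body (76 mm by 85 mm) begins 54 mm behind the grasp point. The pads swing forward as they close: fully open they stand 13 mm farther back than shut.
Start: joints at [-0.899, 0.255, 0.108, 0, -1.424, -0.285], TCP at [0.207, -0.509, 0.231] pointing down, gripper open.
Joint ranges: [-2.95, 2.95], [-1.21, 1.97], [-1.09, 1.5], [-2.87, 1.71], [-2.94, -0.07], [-3.05, 3.05]. Speed limits (rad/s): [2.57, 2.57, 3.14, 3.14, 3.14, 3.14].

## Interface

Orientations are given as [roll, pitch, yaw] about the fixed x, y, z axes, in that order (R = Rz(yaw) Ry(pitch) Rx(roll)).
In Python, from workcell import get_obs, camera, calibration, close_job gives the robot as it stands. The module is installed in compiled form; this text tells all that it offers.
- The arm moves only by the shell command python3 -m crank 'ROWS' [FORCE]. ROWS is JSON, a list of rows, each a list of 5 numbers: the shift along the tool's x, y, z in cm, then the turn about the tool's z in rad, then the finger opening in cm, from 0 to 8.54. In form: [[x, y, z, twist, gripper], ...]. A call has 1 to 10 rows; each row shifts and turns the pose as measured when the row begins, along the tool's axes as they then stand; what a row does not reach is not made up. A row lasts 1/8 s, in which the tool goes at most 62.5 mm and 10.7 degrees, less where a joint would pass 70% of its speed; a pose out of reach is approached as far as the arm can. A call with a gripper value outside its range is refused whole. The fingers move at their own pace and stop on an object; FORCE is the grip in N (left out, the last holds). Time passes only in rows, so rows that do not move let the fingers close. It gives the time, the measured TCP pose, the force and the opening at its end, in the units of the state.
- get_obs(): the state, without advancing time (a new reading comes with each control period).
- camera(name): name is "scene" or "top" or "wrist"; returns the picture (420x560x3 uint8, red, green, blue); there is no depth.
- calibration(name): a dict with "K" (3x3 intrinsics, pixels), "view" (4x4, takes a point from world to camera coordinates). Camera axes: x right, y down, z forward; pixel columns grow to the right and rows downward; lengths in m; the calibration is good to about 2 mm. A picture is of the moment at which its call begins: read the wrist's pose just before it. calibration takes no time and is no camera call; for the wrist camera it gives the pose at the moment of the call.
- close_job(): hands the job in, once; it reports no verdict.
The state is a dict: "time_s": time; "joint_positions": joint angles; "joint_vel": joint speeds; "tau": joint torques, N m; "tcp_pos": TCP position; "eef_rot": TCP orientation; "force": force on the tool from outside, world axes, zero at the start; "wrist_torque": the same for the moment, N m; "width": finger opening in m.
Only numpy, scipy, OpenCV 4.12 (cv2) and the standard library are available. Lean on these libraries where they do the work, as an engineer would, in place of code of your own. Each camera call takes 0.05 s, during which the arm holds its last target.

## Working session

There is one attempt and no reset: what is moved stays moved. The work goes in short steps, Python scripts to look and compute and a shell command to move; the robot and the scene stay as the last step left them, time stands still between calls to the robot, and variables do not carry over. Pictures are saved under pics/ and viewed, and the job is handed in when it is done.

```bash
mkdir -p pics && python3 - <<'E'
from workcell import get_obs, camera, calibration
import cv2, numpy as np
print(get_obs())
for n in ["scene","top","wrist"]:
    c=calibration(n); print(n,np.round(c["K"],1).tolist(),np.round(c["view"],4).tolist())
    im=camera(n); np.save(f"pics/{n}0.npy",im); cv2.imwrite(f"pics/{n}0.png",im[:,:,::-1])
E
```

```text
{'time_s': 0.0, 'joint_positions': array([-8.99395311e-01,  2.55748361e-01,  1.06988741e-01, -4.82013929e-04,
       -1.42390084e+00, -2.84622129e-01]), 'joint_vel': array([ 0.00022762,  0.00113573,  0.00015749, -0.00026747,  0.00122286,
        0.00112402]), 'tau': array([-4.13194048e-04, -3.86620259e+01,  2.37941480e+01,  5.36528707e+00,
       -6.06181115e-03,  1.36337908e-05]), 'tcp_pos': array([ 0.2073398 , -0.50887733,  0.23038772]), 'eef_rot': array([ 3.13966965e+00, -6.59302521e-05, -2.75488470e+00]), 'force': array([-0.03684546,  0.39191536, -0.41418353]), 'wrist_torque': array([-0.00631639,  0.01438383, -0.02306584]), 'width': 0.08567241995905593}
scene [[392.8, 0.0, 281.0], [0.0, 392.8, 213.9], [0.0, 0.0, 1.0]] [[0.56, 0.8285, -0.0041, -0.3214], [0.5954, -0.4059, -0.6934, -0.2146], [-0.5762, 0.3858, -0.7205, 1.6327], [0.0, 0.0, 0.0, 1.0]]
top [[435.5, 0.0, 280.5], [0.0, 435.5, 208.5], [0.0, 0.0, 1.0]] [[-0.0102, -0.9999, -0.0025, 0.0231], [-0.9846, 0.0105, -0.1746, 0.5429], [0.1746, 0.0007, -0.9846, 1.5284], [0.0, 0.0, 0.0, 1.0]]
wrist [[355.9, 0.0, 278.4], [0.0, 355.9, 207.3], [0.0, 0.0, 1.0]] [[-0.3775, 0.926, 0.0016, 0.5502], [0.8765, 0.3568, 0.3232, -0.0416], [0.2987, 0.1234, -0.9463, 0.3807], [0.0, 0.0, 0.0, 1.0]]
```

View pics/scene0.png

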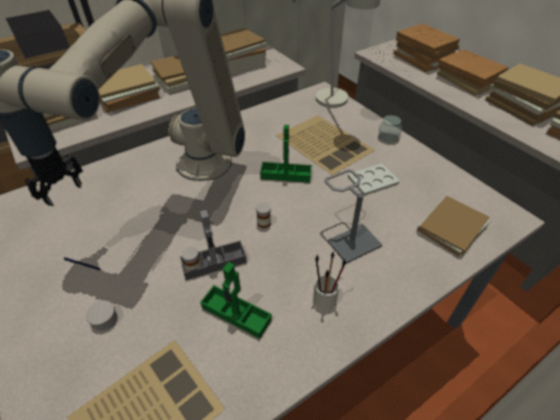

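View pics/top0.png

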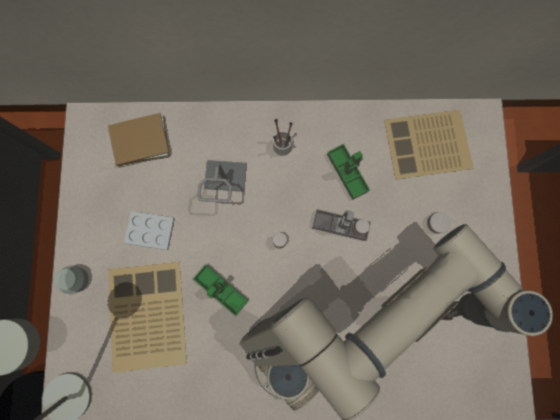

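View pics/wrist0.png

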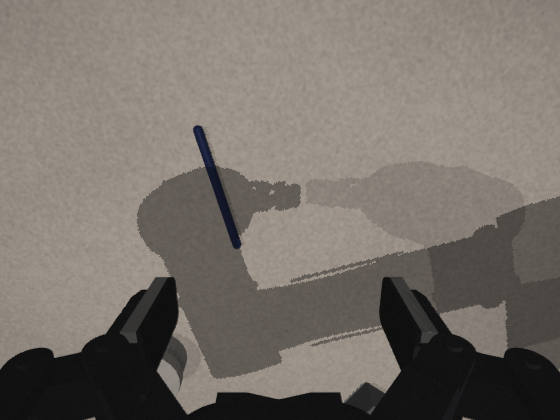

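The scene shows the grey caddy near top-view px (342,224), with the packed jar at (362,226). The loose jar is at (280,240), the stand's foot at (226,175) and its eye at about (213,190). The green caddies are decoys. I'll zoom in next.

```bash
python3 - <<'E'
import cv2
t=cv2.imread("pics/top0.png"); s=cv2.imread("pics/scene0.png")
cv2.imwrite("pics/z1.png",cv2.resize(t[140:280,180:390],None,fx=3.8,fy=3.8,interpolation=cv2.INTER_CUBIC))
cv2.imwrite("pics/z2.png",cv2.resize(s[150:290,170:400],None,fx=3.4,fy=3.4,interpolation=cv2.INTER_CUBIC))
E
```

```text
(no output)
```

View pics/z1.png

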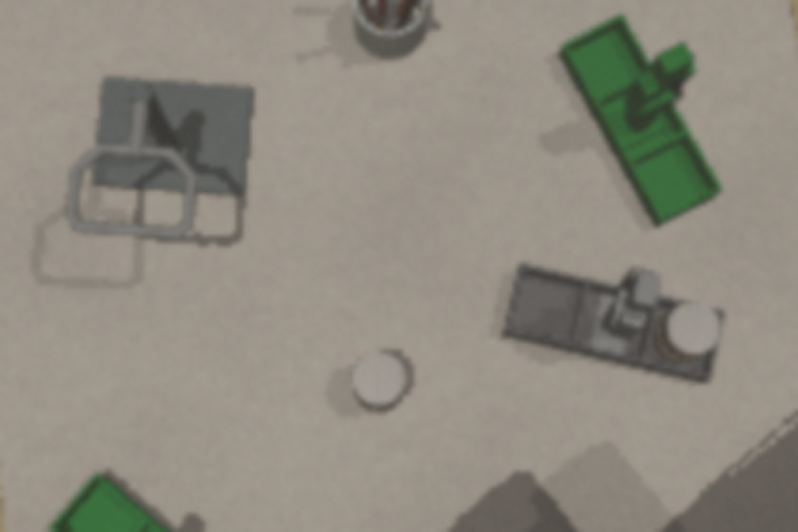

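View pics/z2.png

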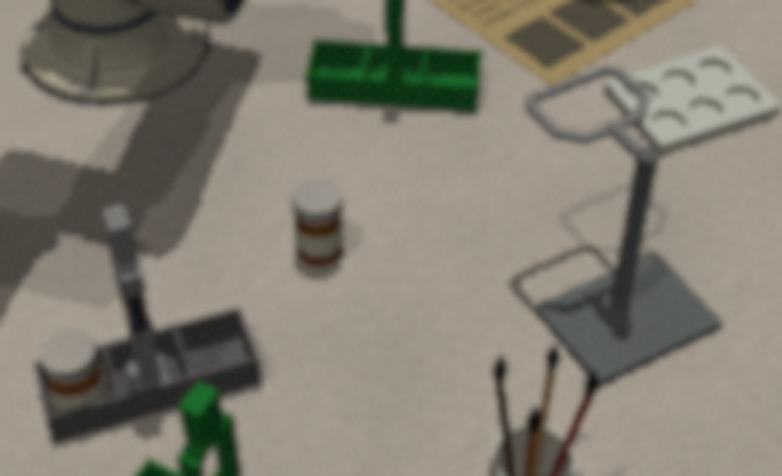

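```bash
cat > h.py <<'E'
import numpy as np, cv2
from workcell import get_obs, camera, calibration
def ray(cal,u,v):
    K=np.array(cal["K"]);V=np.array(cal["view"]);R=V[:3,:3];t=V[:3,3]
    return -R.T@t, R.T@np.linalg.solve(K,[u,v,1.])
def onz(cal,u,v,z):
    o,d=ray(cal,u,v); return o+d*(z-o[2])/d[2]
def tri(c1,p1,c2,p2):
    o1,d1=ray(c1,*p1);o2,d2=ray(c2,*p2)
    A=np.stack([d1,-d2],1);s=np.linalg.lstsq(A,o2-o1,rcond=None)[0]
    a=o1+s[0]*d1;b=o2+s[1]*d2
    return (a+b)/2,np.linalg.norm(a-b)
def proj(cal,P):
    K=np.array(cal["K"]);V=np.array(cal["view"]);q=K@(V[:3,:3]@np.array(P,float)+V[:3,3]);return q[:2]/q[2]
E
python3 - <<'E'
from h import *
ct=calibration("top");cs=calibration("scene")
T=lambda x,y:(180+(x+.5)/3.8-.5,140+(y+.5)/3.8-.5)
S=lambda x,y:(170+(x+.5)/3.4-.5,150+(y+.5)/3.4-.5)
def q(name,pts,z,f=T,c=ct):
    P=np.array([onz(c,*f(*p),z)[:2] for p in pts]); print(name,np.round(P,4).tolist(),"mean",np.round(P.mean(0),4))
    if len(P)==4: print("   edges",np.round([np.linalg.norm(P[i]-P[(i+1)%4]) for i in range(4)],4), "ang",np.round([np.arctan2(*(P[i]-P[(i+1)%4])[::-1]) for i in range(4)],3))
q("caddy",[(518,264),(724,309),(710,381),(503,337)],.038)
q("foot",[(105,76),(254,88),(240,193),(93,183)],.012)
q("jar",[(381,379)],.082); q("packed",[(693,328)],.086)
q("nearbar",[(90,229),(178,236)],.2065)
q("farbar",[(95,148),(175,153)],.2065)
q("grip",[(643,286)],.232)
q("jar s",[(318,197)],.082,S,cs); q("grip s",[(117,218)],.232,S,cs)
q("nearbar s",[(533,112),(612,72)],.2065,S,cs)
im=cv2.cvtColor(np.load("pics/top0.npy"),cv2.COLOR_RGB2HSV)
for p in [(110,100),(540,300),(620,340),(640,280),(381,378),(300,250)]:
    u,v=map(int,T(*p)); print(p,im[v,u],np.load("pics/top0.npy")[v,u])
E
```

```text
caddy [[0.5412, -0.1114], [0.4955, -0.3066], [0.4269, -0.2902], [0.4709, -0.0954]] mean [ 0.4836 -0.2009]
   edges [0.2005 0.0706 0.1997 0.0721] ang [ 1.341 -0.235 -1.793  2.918]
foot [[0.7399, 0.2925], [0.7259, 0.1442], [0.6194, 0.1576], [0.631, 0.3022]] mean [0.6791 0.2241]
   edges [0.1489 0.1074 0.1451 0.1093] ang [ 1.477 -0.125 -1.651  3.053]
jar [[0.4274, 0.0208]] mean [0.4274 0.0208]
packed [[0.4712, -0.2673]] mean [ 0.4712 -0.2673]
nearbar [[0.5461, 0.2689], [0.5392, 0.1933]] mean [0.5426 0.2311]
farbar [[0.6175, 0.2661], [0.6123, 0.1968]] mean [0.6149 0.2314]
grip [[0.4874, -0.1996]] mean [ 0.4874 -0.1996]
jar s [[0.4349, 0.0217]] mean [0.4349 0.0217]
grip s [[0.4912, -0.2038]] mean [ 0.4912 -0.2038]
nearbar s [[0.5604, 0.1822], [0.5579, 0.28]] mean [0.5592 0.2311]
(110, 100) [ 70   8 100] [ 97 100  98]
(540, 300) [ 15  15 101] [101  98  95]
(620, 340) [ 18  11 114] [114 112 109]
(640, 280) [ 18  11 114] [114 112 109]
(381, 378) [ 17  22 159] [159 153 145]
(300, 250) [ 17  29 157] [157 149 139]
```

```bash
cat >> h.py <<'E'
def wrap(a): return (a+np.pi)%(2*np.pi)-np.pi
def plan(P,yaw,n,turn=None,start=None):
    """print n rows (x,y,z cm, twist) from the measured pose to TCP P, yaw; turn = total yaw change"""
    o=get_obs()
    p=np.array(o["tcp_pos"]);y=o["eef_rot"][2]
    if start is not None: p,y=np.array(start[:3],float),start[3]
    d=wrap(yaw-y) if turn is None else turn
    P=np.array(P,float);out=[]
    for i in range(n):
        st=(P-p)/(n-i)
        c,s=np.cos(y),np.sin(y)
        r=np.array([c*st[0]+s*st[1], s*st[0]-c*st[1], -st[2]])*100
        out.append([round(v,2) for v in r]+[round(-d/n,3)])
        p=p+st;y+=d/n
    for i in range(0,n,10): print(out[i:i+10])
E
python3 -c "
from h import *
plan([.43,.021,.25],.95,22,turn=.95+2.755)"
```

```text
[[np.float64(-1.85), np.float64(1.85), np.float64(-0.09), -0.168], [np.float64(-2.13), np.float64(1.51), np.float64(-0.09), -0.168], [np.float64(-2.35), np.float64(1.14), np.float64(-0.09), -0.168], [np.float64(-2.51), np.float64(0.73), np.float64(-0.09), -0.168], [np.float64(-2.6), np.float64(0.29), np.float64(-0.09), -0.168], [np.float64(-2.61), np.float64(-0.15), np.float64(-0.09), -0.168], [np.float64(-2.55), np.float64(-0.58), np.float64(-0.09), -0.168], [np.float64(-2.41), np.float64(-1.0), np.float64(-0.09), -0.168], [np.float64(-2.21), np.float64(-1.39), np.float64(-0.09), -0.168], [np.float64(-1.95), np.float64(-1.74), np.float64(-0.09), -0.168]]
[[np.float64(-1.63), np.float64(-2.04), np.float64(-0.09), -0.168], [np.float64(-1.26), np.float64(-2.29), np.float64(-0.09), -0.168], [np.float64(-0.86), np.float64(-2.47), np.float64(-0.09), -0.168], [np.float64(-0.44), np.float64(-2.58), np.float64(-0.09), -0.168], [np.float64(0.0), np.float64(-2.61), np.float64(-0.09), -0.168], [np.float64(0.44), np.float64(-2.58), np.float64(-0.09), -0.168], [np.float64(0.86), np.float64(-2.47), np.float64(-0.09), -0.168], [np.float64(1.27), np.float64(-2.29), np.float64(-0.09), -0.168], [np.float64(1.63), np.float64(-2.04), np.float64(-0.09), -0.168], [np.float64(1.95), np.float64(-1.74), np.float64(-0.09), -0.168]]
[[np.float64(2.21), np.float64(-1.39), np.float64(-0.09), -0.168], [np.float64(2.42), np.float64(-1.0), np.float64(-0.09), -0.168]]
```

```bash
sed -i 's/round(v,2) for v/round(float(v),1) for v/; s/round(-d\/n,3)/round(float(-d\/n),3)/' h.py && python3 -m crank '[[-1.8,1.8,-1,-0.17,8.5],[-2.1,1.5,-1,-0.17,8.5],[-2.4,1.1,-1,-0.17,8.5],[-2.5,0.7,0,-0.17,8.5],[-2.6,0.3,0,-0.17,8.5],[-2.6,-0.2,0,-0.17,8.5],[-2.5,-0.6,0,-0.17,8.5],[-2.4,-1.0,0,-0.17,8.5],[-2.2,-1.4,0,-0.17,8.5],[-2,-1.7,0,-0.17,8.5]]'
python3 -c "
from h import *
plan([.43,.021,.25],.95,12,turn=.95+2*np.pi*0-get_obs()['eef_rot'][2]);print(get_obs()['joint_positions'])"
```

```text
time_s: 1.4
tcp_pos: [0.3026, -0.259, 0.2586]
eef_rot: [-3.142, 0.009, -1.003]
force: [-0.1, 0.9, -0.5]
width: 0.0855
[[-1.4, -2.2, 0.1, -0.163], [-1.0, -2.3, 0.1, -0.163], [-0.6, -2.5, 0.1, -0.163], [-0.2, -2.6, 0.1, -0.163], [0.2, -2.6, 0.1, -0.163], [0.6, -2.5, 0.1, -0.163], [1.0, -2.4, 0.1, -0.163], [1.4, -2.2, 0.1, -0.163], [1.7, -1.9, 0.1, -0.163], [2.0, -1.6, 0.1, -0.163]]
[[2.2, -1.3, 0.1, -0.163], [2.4, -0.9, 0.1, -0.163]]
[-0.31563278 -0.05255976 -0.16900722 -0.0059892  -1.4615478   0.88430403]
```

```bash
python3 -m crank '[[-1.4,-2.2,0.1,-0.163,8.5],[-1.0,-2.3,0.1,-0.163,8.5],[-0.6,-2.5,0.1,-0.163,8.5],[-0.2,-2.6,0.1,-0.163,8.5],[0.2,-2.6,0.1,-0.163,8.5],[0.6,-2.5,0.1,-0.163,8.5],[1,-2.4,0.1,-0.163,8.5],[1.4,-2.2,0.1,-0.163,8.5],[1.7,-1.9,0.1,-0.163,8.5],[2,-1.6,0.1,-0.163,8.5]]'
python3 -m crank '[[2.2,-1.3,0.1,-0.163,8.5],[2.4,-0.9,0.1,-0.163,8.5],[0,0,0,0,8.5]]'
python3 - <<'E'
from h import *
plan([.43,.021,.25],.95,3); o=get_obs(); print(o["joint_positions"],o["eef_rot"])
c=calibration("wrist");im=camera("wrist");np.save("pics/w1.npy",im);np.save("pics/w1c.npy",c["view"]);cv2.imwrite("pics/w1.png",im[:,:,::-1])
im=camera("top");np.save("pics/top1.npy",im);cv2.imwrite("pics/top1.png",im[:,:,::-1])
E
```

```text
time_s: 2.65
tcp_pos: [0.4045, -0.0128, 0.2481]
eef_rot: [-3.129, 0.0, 0.683]
force: [0.5, -1.3, 0.4]
width: 0.0852
time_s: 3.02
tcp_pos: [0.4224, 0.0379, 0.2454]
eef_rot: [-3.128, -0.003, 1.023]
force: [0.3, -0.6, -0.5]
width: 0.0854
[[-0.3, 0.5, -0.2, 0.024], [-0.3, 0.5, -0.2, 0.024], [-0.3, 0.5, -0.2, 0.024]]
[ 0.45047686  0.00492749 -0.14411961 -0.01282324 -1.42682959  2.14524774] [-3.12818000e+00 -2.61568848e-03  1.02303872e+00]
```

View pics/w1.png

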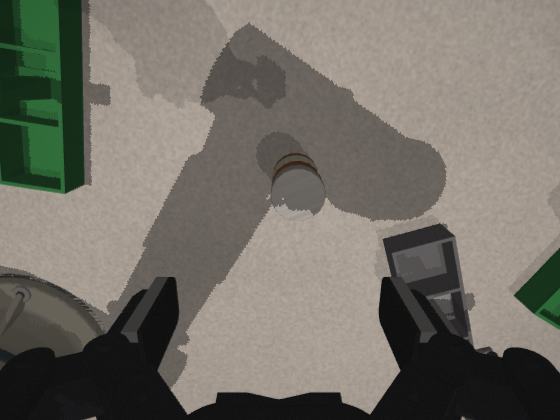

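The wrist view shows the lid of the loose jar centred near (298,191), about 54 px wide. The caddy's empty well is at about (420,265).

```bash
python3 - <<'E'
from h import *
c=calibration("wrist");print(np.abs(np.array(c["view"])-np.load("pics/w1c.npy")).max())
im=cv2.imread("pics/w1.png");cv2.imwrite("pics/z3.png",cv2.resize(im[130:240,230:380],None,fx=5,fy=5,interpolation=cv2.INTER_CUBIC))
p=onz(c,298,191,.082);print(p)
for du in [-.025,.025]:
  print(proj(c,p+[du,0,0]),proj(c,p+[0,du,0]))
t=np.load("pics/top1.npy")[:,:,::-1];cv2.imwrite("pics/z4.png",cv2.resize(t[140:260,180:390],None,fx=3.8,fy=3.8,interpolation=cv2.INTER_CUBIC))
E
```

```text
0.0030345903569398702
[0.43269202 0.02322023 0.082     ]
[274.21929352 204.82289422] [311.94314541 213.52356613]
[322.45080571 176.7876005 ] [283.46197649 167.51547592]
```

View pics/z3.png

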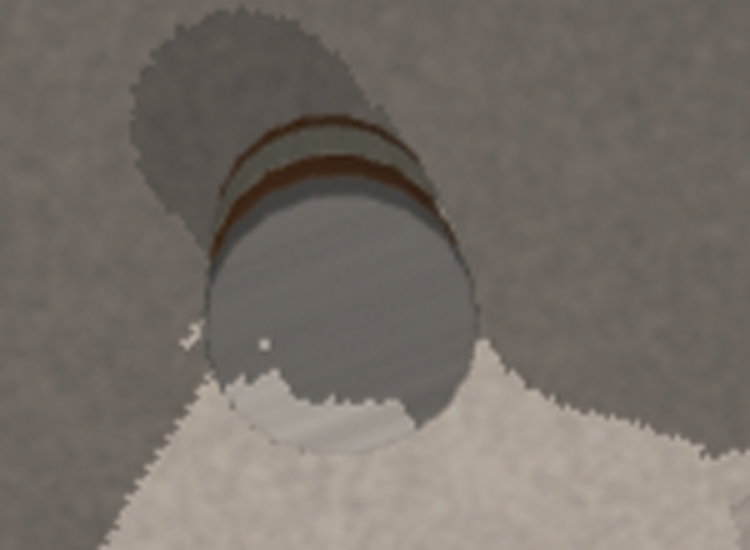

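View pics/z4.png

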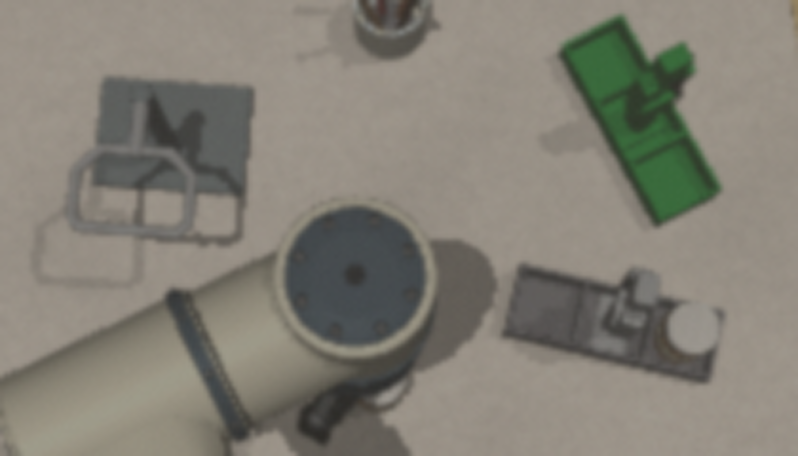

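```bash
python3 - <<'E'
from h import *
c=calibration("wrist");p=onz(c,298,194.4,.082);print(p, get_obs()["tcp_pos"],get_obs()["eef_rot"])
plan([p[0],p[1],.10],.98,5)
im=cv2.imread("pics/w1.png");cv2.imwrite("pics/z5.png",cv2.resize(im[210:370,360:560],None,fx=3.7,fy=3.7,interpolation=cv2.INTER_CUBIC))
E
```

```text
[0.43108206 0.02049317 0.082     ] [0.42209363 0.03677002 0.24569145] [-3.12867279e+00 -2.74799218e-03  1.01955051e+00]
[[-0.2, 0.3, 2.9, 0.008], [-0.2, 0.3, 2.9, 0.008], [-0.2, 0.3, 2.9, 0.008], [-0.2, 0.3, 2.9, 0.008], [-0.2, 0.3, 2.9, 0.008]]
```

View pics/z5.png

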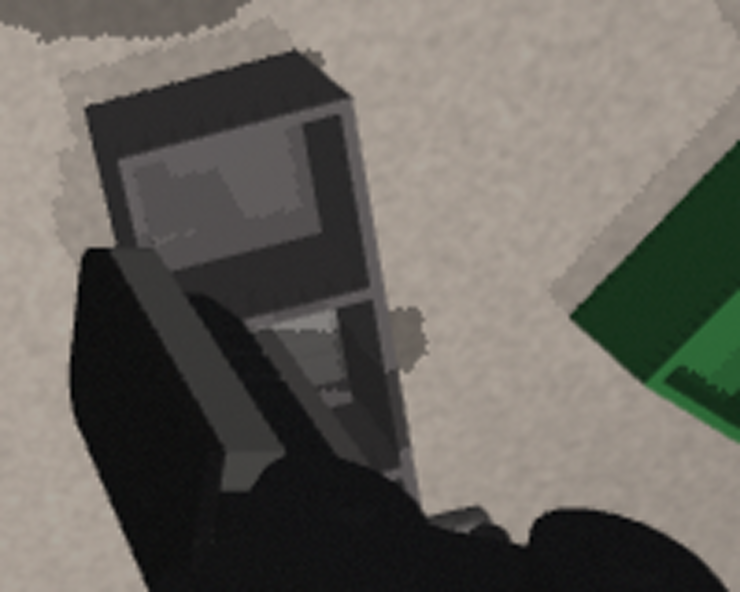

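The lid ellipse puts the jar at (0.431, 0.0205). In the zoom, the +y end corners of the caddy rim are at about (352,97) and (117,160).

```bash
python3 - <<'E'
from h import *
c=calibration("wrist")
Z=lambda x,y:(360+(x+.5)/3.7-.5,210+(y+.5)/3.7-.5)
a=onz(c,*Z(352,97),.038)[:2];b=onz(c,*Z(117,160),.038)[:2];e=onz(c,*Z(405,440),.038)[:2]
x=(a-b);print(a,b,np.linalg.norm(x),np.arctan2(x[1],x[0]))
s=(a-e);print("side ang",np.arctan2(s[1],s[0]))
yaw=np.arctan2(s[1],s[0])-np.pi/2
for yy in (yaw,-.228):
  ux=np.array([np.cos(yy),np.sin(yy)]);uy=np.array([-ux[1],ux[0]])
  print(yy,"centre",(a+b)/2-.1*uy,"well",(a+b)/2-.034*uy)
E
python3 -m crank '[[-0.2,0.3,2.9,0,8.5],[-0.2,0.3,2.9,0,8.5],[-0.2,0.3,2.9,0,8.5],[-0.2,0.3,2.9,0,8.5],[-0.2,0.3,2.9,0,8.5],[0,0,0,0,8.5]]'
python3 -c "
from h import *
plan([.431,.0205,.045],.98,3);print(get_obs()['eef_rot'])"
```

```text
[ 0.54451488 -0.11754087] [ 0.4784644  -0.10077664] 0.06814474099058576 -0.2485606646997801
side ang 1.310541532389616
-0.26025479440528065 centre [ 0.48575696 -0.2057912 ] well [ 0.50274053 -0.14201379]
-0.228 centre [ 0.48888666 -0.2065708 ] well [ 0.50380463 -0.14227885]
time_s: 3.88
tcp_pos: [0.4276, 0.0172, 0.0982]
eef_rot: [-3.131, -0.005, 1.005]
force: [0.7, 0.4, 1.1]
width: 0.0851
[[0.2, 0.0, 1.8, 0.008], [0.2, 0.0, 1.8, 0.008], [0.2, 0.0, 1.8, 0.008]]
[-3.13110501 -0.00505556  1.00514135]
```

```bash
python3 -m crank '[[0.2,0,1.8,0,8.5],[0.2,0,1.8,0,8.5],[0.1,0,1.7,0,8.5],[0,0,0,0,8.5]]'
python3 - <<'E'
from h import *
o=get_obs();print(o["tcp_pos"],o["eef_rot"],o["force"])
im=camera("wrist");cv2.imwrite("pics/w2.png",im[:,:,::-1])
E
```

```text
time_s: 4.38
tcp_pos: [0.434, 0.0215, 0.0501]
eef_rot: [-3.138, -0.011, 1.001]
force: [-0.8, 0.5, 0.5]
width: 0.0849
[0.43396616 0.02151285 0.05012217] [-3.13832339 -0.01128259  1.00093414] [-0.75717726  0.52516958  0.50172226]
```

View pics/w2.png

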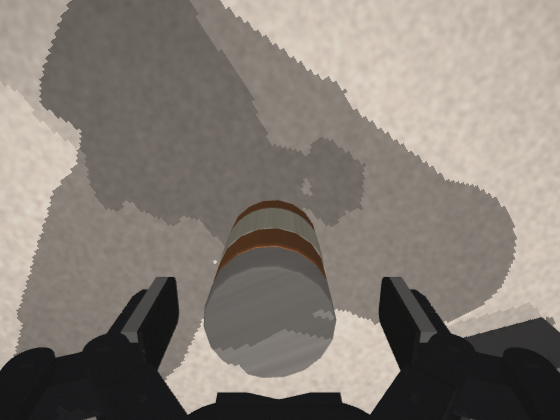

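```bash
python3 - <<'E'
from h import *
c=calibration("wrist");p=onz(c,270,322,.082);o=get_obs();t=np.array(o["tcp_pos"]);print(p,t)
y=o["eef_rot"][2];d=p-t;print("tool dx,dy cm",100*(np.cos(y)*d[0]+np.sin(y)*d[1]),100*(np.sin(y)*d[0]-np.cos(y)*d[1]))
E
```

```text
[0.43210803 0.02211967 0.082     ] [0.43479194 0.02170693 0.0509572 ]
tool dx,dy cm -0.10996020145765452 -0.2482868914233095
```

```bash
python3 -m crank '[[-0.1,-0.3,0.5,0,8.5],[0,0,0,0,8.5],[0,0,0,0,4],[0,0,0,0,4],[0,0,0,0,4],[0,0,0,0,4],[0,0,0,0,4]]' 35
python3 -m crank '[[0,0,0,0,4],[0,0,-1,0,4],[0,0,-3,0,4],[0,0,-3,0,4]]'
python3 - <<'E'
from h import *
o=get_obs();print(o["tcp_pos"],o["eef_rot"],o["force"],o["width"])
im=camera("wrist");cv2.imwrite("pics/w3.png",im[:,:,::-1])
E
```

```text
time_s: 5.3
tcp_pos: [0.4332, 0.023, 0.0487]
eef_rot: [3.14, -0.016, 1.001]
force: [0.1, 0.5, 1.5]
width: 0.049
time_s: 5.8
tcp_pos: [0.4302, 0.0213, 0.1187]
eef_rot: [-3.138, -0.011, 1.0]
force: [0.8, 0.8, -2.1]
width: 0.0492
[0.43015806 0.0212698  0.11872525] [-3.13821209 -0.0108114   1.00046164] [ 0.7599516   0.82129229 -2.0996175 ] 0.049188132292767583
```

View pics/w3.png

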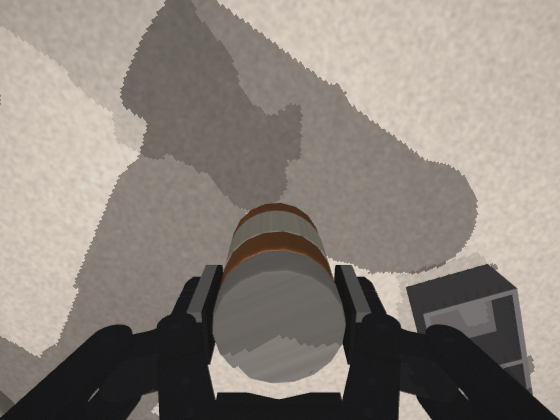

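```bash
python3 - <<'E'
from h import *
c=calibration("wrist");o=get_obs();t=np.array(o["tcp_pos"]);p=onz(c,280,325.5,t[2]+.0333)
y=o["eef_rot"][2];d=p-t;print("tool dx,dy cm",100*(np.cos(y)*d[0]+np.sin(y)*d[1]),100*(np.sin(y)*d[0]-np.cos(y)*d[1]))
plan([.503,-.142,.16],1.0,8)
E
```

```text
tool dx,dy cm -0.10639086042990344 0.11028284970019805
[[-1.2, 1.8, -0.5, 0.0], [-1.2, 1.8, -0.5, 0.0], [-1.2, 1.8, -0.5, 0.0], [-1.2, 1.8, -0.5, 0.0], [-1.2, 1.8, -0.5, 0.0], [-1.2, 1.8, -0.5, 0.0], [-1.2, 1.8, -0.5, 0.0], [-1.2, 1.8, -0.5, 0.0]]
```

```bash
python3 -m crank '[[-1.2,1.8,-1.2,0,4],[-1.2,1.8,-1,0,4],[-1.2,1.8,-0.8,0,4],[-1.2,1.8,-0.5,0,4],[-1.2,1.8,-0.5,0,4],[-1.2,1.8,0,0,4],[-1.2,1.8,0,0,4],[-1.2,1.8,0,0,4],[0,0,0,0,4],[0,0,0,0,4]]'
python3 - <<'E'
from h import *
o=get_obs();print(o["tcp_pos"],o["eef_rot"],o["force"],o["width"],o["joint_positions"])
im=camera("wrist");cv2.imwrite("pics/w4.png",im[:,:,::-1])
im=camera("top")[:,:,::-1];cv2.imwrite("pics/top4.png",im)
cv2.imwrite("pics/z6.png",cv2.resize(im[180:270,280:400],None,fx=6,fy=6,interpolation=cv2.INTER_CUBIC))
im=camera("scene")[:,:,::-1];cv2.imwrite("pics/scene4.png",im)
E
```

```text
time_s: 7.1
tcp_pos: [0.503, -0.142, 0.1658]
eef_rot: [3.139, -0.018, 1.002]
force: [-1.0, -0.3, -1.5]
width: 0.049
[ 0.50297882 -0.14200075  0.16579397] [ 3.13918384 -0.01823572  1.00156382] [-0.96234826 -0.2605438  -1.5472495 ] 0.04895133232475425 [ 0.01465287  0.22585535 -0.09312518 -0.01468336 -1.23978552  2.56237394]
```

View pics/w4.png

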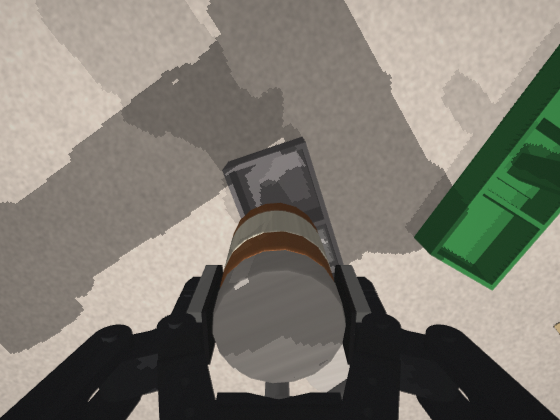

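View pics/scene4.png

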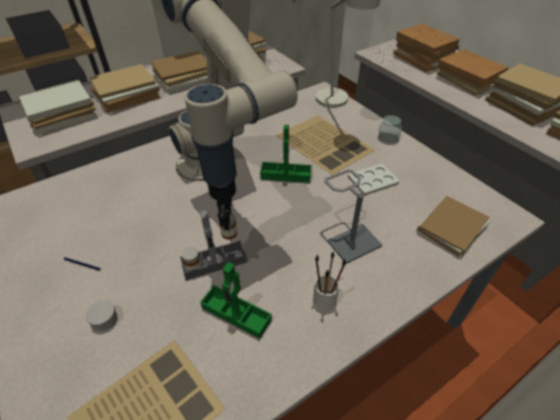

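```bash
python3 - <<'E'
import cv2
im=cv2.imread("pics/w4.png");cv2.imwrite("pics/z7.png",cv2.resize(im[120:280,200:380],None,fx=4,fy=4,interpolation=cv2.INTER_CUBIC))
E
```

```text
(no output)
```

View pics/z7.png

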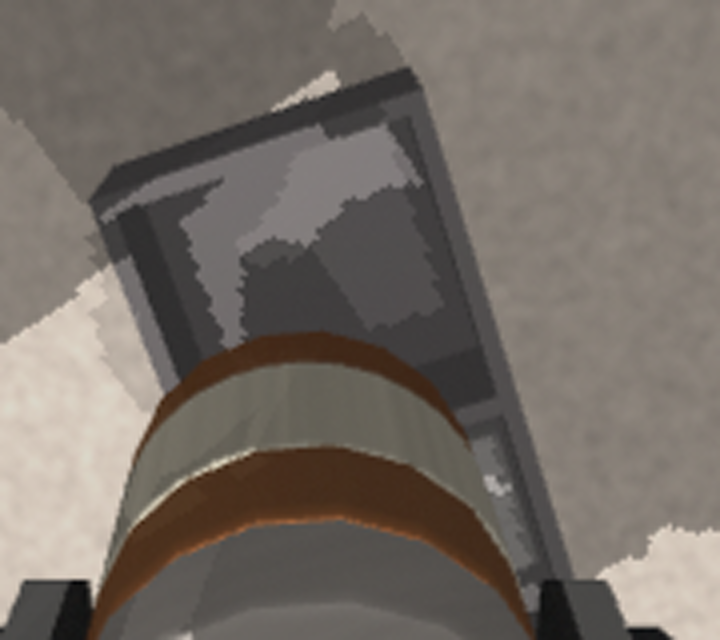

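```bash
python3 - <<'E'
from h import *
c=calibration("wrist")
Z=lambda x,y:(200+(x+.5)/4-.5,120+(y+.5)/4-.5)
a=onz(c,*Z(424,90),.038)[:2];b=onz(c,*Z(96,215),.038)[:2];e=onz(c,*Z(570,570),.038)[:2]
x=(a-b);print(a,b,np.linalg.norm(x),np.arctan2(x[1],x[0]))
s=(a-e);print("side ang",np.arctan2(s[1],s[0])-np.pi/2,np.linalg.norm(s))
for yy in (-.235,-.25):
  ux=np.array([np.cos(yy),np.sin(yy)]);uy=np.array([-ux[1],ux[0]])
  print(yy,"centre",(a+b)/2-.1*uy,"well",(a+b)/2-.034*uy)
o=get_obs();t=np.array(o["tcp_pos"]);y=o["eef_rot"][2];
for n,(u,v) in dict(a=(424,90),b=(96,215)).items():
  p=onz(c,*Z(u,v),.038);d=p-t;print(n,"tool",np.cos(y)*d[0]+np.sin(y)*d[1],np.sin(y)*d[0]-np.cos(y)*d[1])
# jar lid now
p=onz(c,280,325.5,t[2]+.0333);print("lid",p)
# bottom silhouette top-of-arc px at z bottom
print("jar bottom front",onz(c,*Z(305,331),t[2]-.0487))
E
```

```text
[ 0.54527486 -0.11595231] [ 0.47904354 -0.10223461] 0.06763699525206708 -0.20423048494037574
side ang -0.2492433721681877 0.10573902208712653
-0.235 centre [ 0.4888749  -0.20634489] well [ 0.50424254 -0.14215895]
-0.25 centre [ 0.48741881 -0.2059847 ] well [ 0.50374747 -0.14203648]
a tool 0.044424558991890586 0.0216745343611145
b tool 0.020338380430469476 -0.041528465006284855
lid [ 0.50337127 -0.14328218  0.1992749 ]
jar bottom front [ 0.51375908 -0.12381583  0.1172749 ]
```

View pics/z6.png

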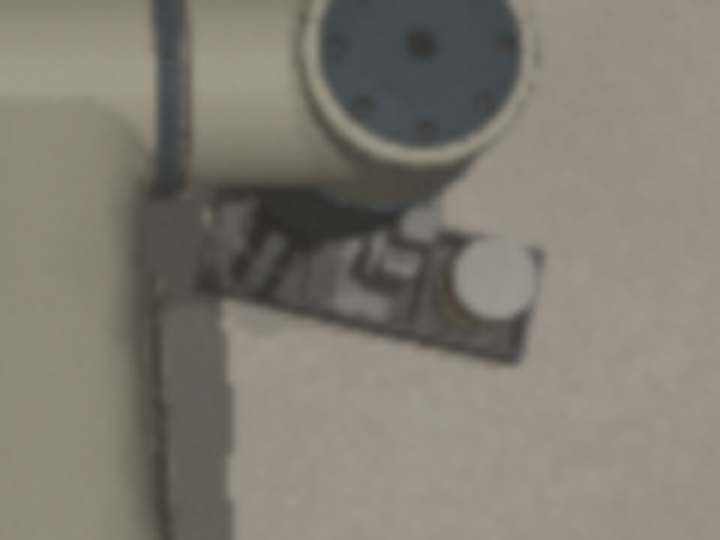

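```bash
python3 -m crank '[[0,0,2,0,4],[0,0,2,0,4],[0,0,2,0,4],[0,0,0,0,4]]'
python3 - <<'E'
from h import *
o=get_obs();print(o["tcp_pos"],o["eef_rot"],o["force"],o["width"])
im=camera("wrist");cv2.imwrite("pics/w5.png",im[:,:,::-1])
plan([.504,-.142,.07],1.0,2)
E
```

```text
time_s: 7.75
tcp_pos: [0.504, -0.1389, 0.1058]
eef_rot: [3.137, -0.02, 1.006]
force: [-0.1, 0.1, -1.5]
width: 0.0496
[ 0.50397035 -0.13894687  0.10578194] [ 3.13674671 -0.01969441  1.00556935] [-0.06348839  0.05411103 -1.50017145] 0.04957208610905569
[[-0.1, 0.0, 1.8, 0.003], [-0.1, 0.0, 1.8, 0.003]]
```

View pics/w5.png

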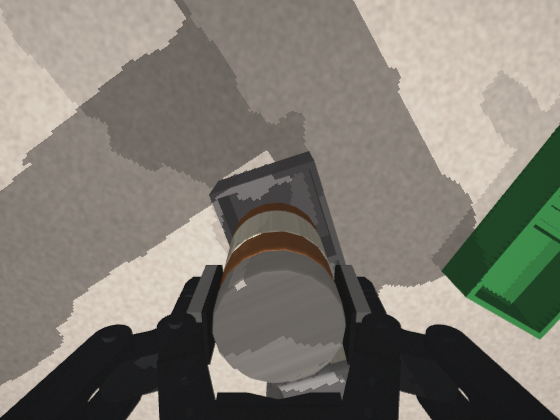

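```bash
python3 - <<'E'
from h import *
im=cv2.imread("pics/w5.png");cv2.imwrite("pics/z8.png",cv2.resize(im[140:290,190:370],None,fx=4,fy=4,interpolation=cv2.INTER_CUBIC))
E
```

```text
(no output)
```

View pics/z8.png

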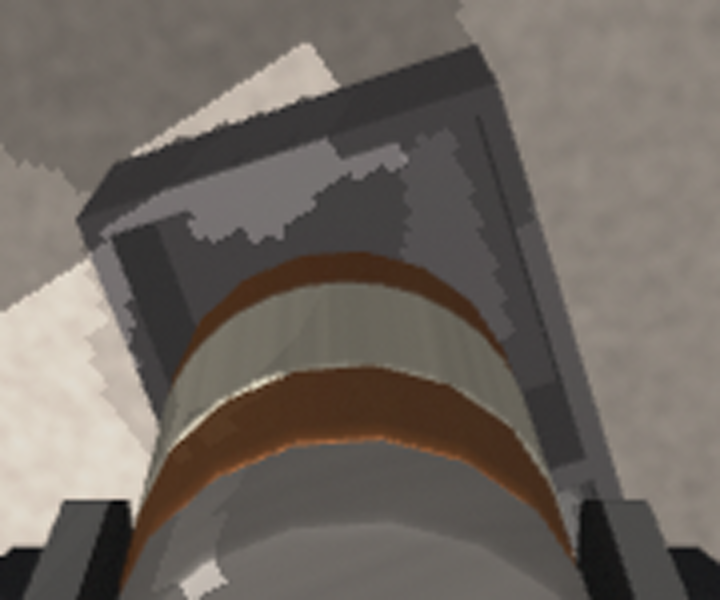

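```bash
python3 - <<'E'
from h import *
c=calibration("wrist")
Z=lambda x,y:(190+(x+.5)/4-.5,140+(y+.5)/4-.5)
a=onz(c,*Z(497,84),.038)[:2];b=onz(c,*Z(82,228),.038)[:2];e=onz(c,*Z(618,480),.038)[:2]
x=(a-b);print(a,b,np.linalg.norm(x),np.arctan2(x[1],x[0]))
s=(a-e);print("side ang",np.arctan2(s[1],s[0])-np.pi/2)
yy=-.24
ux=np.array([np.cos(yy),np.sin(yy)]);uy=np.array([-ux[1],ux[0]])
w=(a+b)/2-.034*uy;print("well",w,"c",(a+b)/2-.1*uy)
o=get_obs();t=np.array(o["tcp_pos"]);y=o["eef_rot"][2];
f=onz(c,*Z(347,251),t[2]-.0487)[:2]; j=f-.025*np.array([np.cos(y),np.sin(y)])
print("jar bottom",j,"tcp",t); d=w-j; print("caddy-frame err x,y",d@ux,d@uy,"tool",np.cos(y)*d[0]+np.sin(y)*d[1],np.sin(y)*d[0]-np.cos(y)*d[1])
E
```

```text
[ 0.5459149  -0.11658516] [ 0.48003306 -0.10138344] 0.06761294277327391 -0.22677326395252503
side ang -0.24276217745612572
well [ 0.50489209 -0.14200979] c [ 0.48920372 -0.2061181 ]
jar bottom [ 0.5025766  -0.14255846] tcp [ 0.50491337 -0.13919032  0.10696173]
caddy-frame err x,y 0.0021187069551119064 0.0010833382423048198 tool 0.0017031290913640824 0.0016618941624029545
```

```bash
python3 -m crank '[[0.1,0.2,0,0,4],[0,0,1.5,0,4],[0,0,1.5,0,4],[0,0,1.2,0,4],[0,0,0,0,4],[0,0,0,0,4]]'
python3 - <<'E'
from h import *
o=get_obs();print(o["tcp_pos"],o["eef_rot"],o["force"],o["width"])
im=camera("wrist");cv2.imwrite("pics/w6.png",cv2.resize(im[100:400,130:450,::-1],None,fx=2,fy=2))
E
```

```text
time_s: 8.55
tcp_pos: [0.5099, -0.1388, 0.065]
eef_rot: [3.13, -0.023, 1.007]
force: [0.1, 0.2, -1.5]
width: 0.0491
[ 0.50990026 -0.13875076  0.06500458] [ 3.13026561 -0.02265197  1.00655493] [ 0.09807252  0.22234499 -1.52761796] 0.049063866803741536
```

View pics/w6.png

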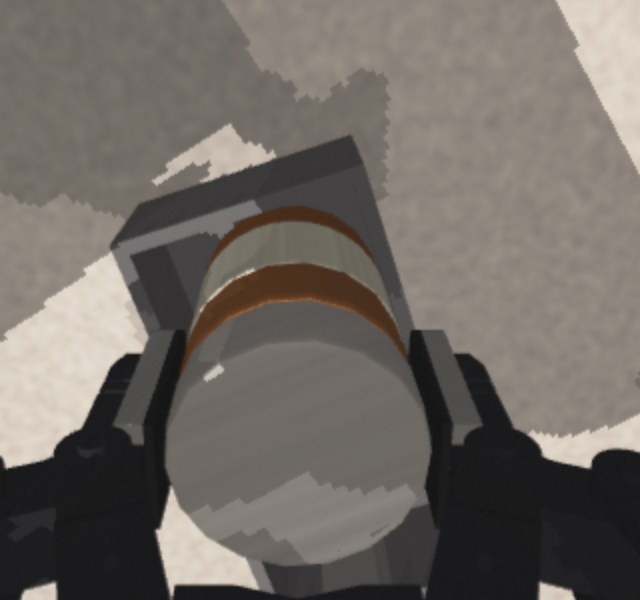

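```bash
python3 - <<'E'
from h import *
c=calibration("wrist")
Z=lambda x,y:(130+(x+.5)/2-.5,100+(y+.5)/2-.5)
a=onz(c,*Z(361,166),.038)[:2];b=onz(c,*Z(112,252),.038)[:2]
x=(a-b);print(a,b,np.linalg.norm(x),np.arctan2(x[1],x[0]))
yy=-.24
ux=np.array([np.cos(yy),np.sin(yy)]);uy=np.array([-ux[1],ux[0]])
w=(a+b)/2-.034*uy;print("well",w)
o=get_obs();t=np.array(o["tcp_pos"]);y=o["eef_rot"][2];h=np.array([np.cos(y),np.sin(y)])
f=onz(c,*Z(293,205),t[2]-.0487)[:2]; j=f-.025*h
l=onz(c,*Z(298,452),t[2]+.0333)[:2]
for n,j in(("bottom",j),("lid",l)):
  d=w-j; print(n,j,"err caddy x,y",d@ux,d@uy,"tool",d@h,np.sin(y)*d[0]-np.cos(y)*d[1])
E
```

```text
[ 0.54400627 -0.11588189] [ 0.47875441 -0.1010413 ] 0.06691822261559399 -0.223631446565613
well [ 0.50329845 -0.14148709]
bottom [ 0.50772091 -0.14199576] err caddy x,y -0.004416613068994219 -0.000557134023206827 tool -0.0019355979898490027 -0.0040087815783249724
lid [ 0.50935358 -0.14009264] err caddy x,y -0.005550113566104109 -0.0027938003683622282 tool -0.004416876061675207 -0.004370387505784161
```

```bash
python3 -m crank '[[-0.2,-0.3,0,0,4],[0,0,0,0,4],[0,0,0.6,0,4],[0,0,0,0,4]]'
python3 - <<'E'
from h import *
o=get_obs();print(o["tcp_pos"],o["eef_rot"],o["force"],o["width"])
im=camera("wrist");cv2.imwrite("pics/w7.png",cv2.resize(im[100:400,130:450,::-1],None,fx=2,fy=2))
E
```

```text
time_s: 9.1
tcp_pos: [0.5067, -0.1388, 0.0595]
eef_rot: [3.129, -0.024, 1.006]
force: [0.3, -0.2, -2.0]
width: 0.0492
[ 0.50666962 -0.13875711  0.05954215] [ 3.12859618 -0.02381396  1.00649281] [ 0.25338373 -0.23188942 -1.98172335] 0.049233993309735775
```

View pics/w7.png

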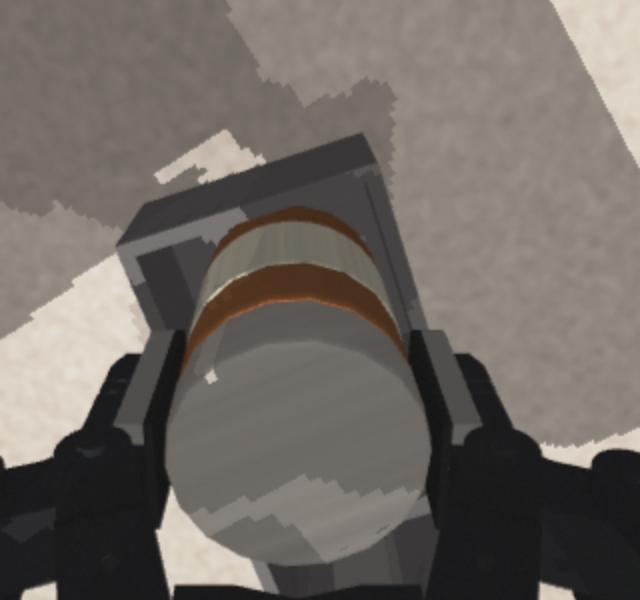

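```bash
python3 -m crank '[[-0.1,-0.2,0.4,0,4],[0,0,0,0,4],[0,0,0.2,0,4],[0,0,0,0,4]]'
python3 - <<'E'
from h import *
o=get_obs();print(o["tcp_pos"],o["eef_rot"],o["force"],o["width"])
E
```

```text
time_s: 9.65
tcp_pos: [0.5048, -0.1385, 0.0534]
eef_rot: [3.128, -0.024, 1.007]
force: [-0.1, -0.2, -0.9]
width: 0.0488
[ 0.50482346 -0.13853313  0.05341043] [ 3.12788511 -0.02398376  1.00666229] [-0.08518682 -0.15968407 -0.94019441] 0.048772131668971506
```

```bash
python3 -m crank '[[0,0,0,0,5.5],[0,0,0,0,6],[0,0,0,0,7],[0,0,0,0,8.2],[0,0,0,0,8.2],[0,0,-1.5,0,8.2],[0,0,-3,0,8.2],[0,0,-3,0,8.2],[0,0,0,0,8.2]]'
python3 - <<'E'
from h import *
o=get_obs();print(o["tcp_pos"],o["eef_rot"],o["force"],o["width"])
im=camera("wrist");cv2.imwrite("pics/w8.png",im[:,:,::-1])
E
```

```text
time_s: 10.78
tcp_pos: [0.5044, -0.1401, 0.1352]
eef_rot: [3.123, -0.025, 1.008]
force: [-0.5, 0.1, 0.1]
width: 0.0819
[ 0.50441707 -0.14012682  0.13516222] [ 3.12298969 -0.02500996  1.00772189] [-0.52888732  0.08989438  0.05692545] 0.0819498085800439
```

View pics/w8.png

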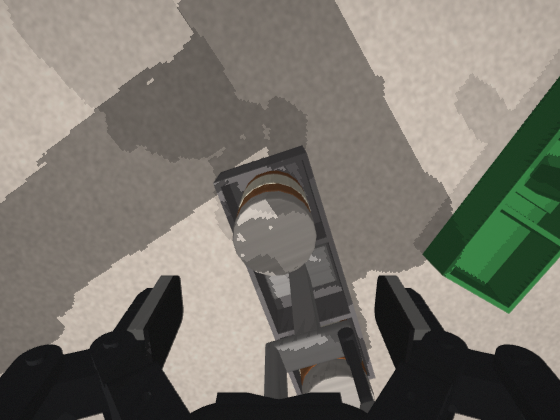

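The jar stands upright in the empty well; its lid is at (275,240) in the wrist view. Next I rise and turn the wrist towards the grip.

```bash
python3 -m crank '[[0,0,-4,0,8.2],[0,0,-4,0,8.2],[0,0,-4,0,8.2],[0,0,-4,0,8.2],[0,0,0,0,8.2]]'
python3 - <<'E'
from h import *
o=get_obs();print(o["eef_rot"])
plan([.489,-.206,.31],-1.8,18,turn=-1.8-o["eef_rot"][2])
E
```

```text
time_s: 11.45
tcp_pos: [0.497, -0.1416, 0.2962]
eef_rot: [3.132, -0.021, 1.007]
force: [-1.1, -0.8, -0.3]
width: 0.0817
[ 3.13180519 -0.02132223  1.00680919]
[[-0.3, 0.2, -0.1, 0.156], [-0.3, 0.2, -0.1, 0.156], [-0.3, 0.2, -0.1, 0.156], [-0.2, 0.3, -0.1, 0.156], [-0.2, 0.3, -0.1, 0.156], [-0.1, 0.3, -0.1, 0.156], [-0.1, 0.4, -0.1, 0.156], [-0.0, 0.4, -0.1, 0.156], [0.0, 0.4, -0.1, 0.156], [0.1, 0.3, -0.1, 0.156]]
[[0.1, 0.3, -0.1, 0.156], [0.2, 0.3, -0.1, 0.156], [0.2, 0.3, -0.1, 0.156], [0.3, 0.2, -0.1, 0.156], [0.3, 0.2, -0.1, 0.156], [0.3, 0.1, -0.1, 0.156], [0.4, 0.1, -0.1, 0.156], [0.4, 0.0, -0.1, 0.156]]
```

```bash
python3 -m crank '[[-0.3,0.2,-0.2,0.156,8.2],[-0.3,0.2,-0.2,0.156,8.2],[-0.3,0.2,-0.2,0.156,8.2],[-0.2,0.3,-0.2,0.156,8.2],[-0.2,0.3,-0.2,0.156,8.2],[-0.1,0.3,-0.2,0.156,8.2],[-0.1,0.4,-0.2,0.156,8.2],[0,0.4,-0.1,0.156,8.2],[0,0.4,-0.1,0.156,8.2],[0.1,0.3,-0.1,0.156,8.2]]'
python3 -m crank '[[0.1,0.3,-0.1,0.156,8.2],[0.2,0.3,-0.1,0.156,8.2],[0.2,0.3,-0.1,0.156,8.2],[0.3,0.2,-0.1,0.156,8.2],[0.3,0.2,-0.1,0.156,8.2],[0.3,0.1,-0.1,0.156,8.2],[0.4,0.1,-0.1,0.156,8.2],[0.4,0,-0.1,0.156,8.2],[0,0,0,0,8.2]]'
python3 - <<'E'
from h import *
o=get_obs();print(o["tcp_pos"],o["eef_rot"],o["force"],o["joint_positions"])
plan([.489,-.206,.30],-1.8,3)
im=camera("wrist");cv2.imwrite("pics/w9.png",im[:,:,::-1])
im=camera("scene")[:,:,::-1];cv2.imwrite("pics/z9.png",cv2.resize(im[150:290,150:380],None,fx=3.4,fy=3.4,interpolation=cv2.INTER_CUBIC))
E
```

```text
time_s: 12.7
tcp_pos: [0.4857, -0.1762, 0.2992]
eef_rot: [-3.128, 0.016, -0.604]
force: [-0.4, 0.7, 0.7]
width: 0.0822
time_s: 13.82
tcp_pos: [0.4747, -0.203, 0.2937]
eef_rot: [3.105, 0.017, -1.894]
force: [0.4, -0.0, 0.1]
width: 0.0818
[ 0.47466664 -0.20300705  0.29367966] [ 3.10537411  0.01668644 -1.89403067] [ 0.35876268 -0.00460059  0.10359686] [-0.11788437  0.20509234  0.20800477 -0.02372481 -1.60576312 -0.20549714]
[[-0.1, -0.5, -0.2, -0.031], [-0.0, -0.5, -0.2, -0.031], [-0.0, -0.5, -0.2, -0.031]]
```

View pics/w9.png

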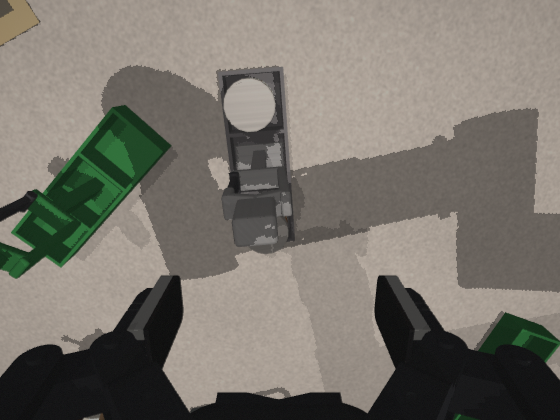

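View pics/z9.png

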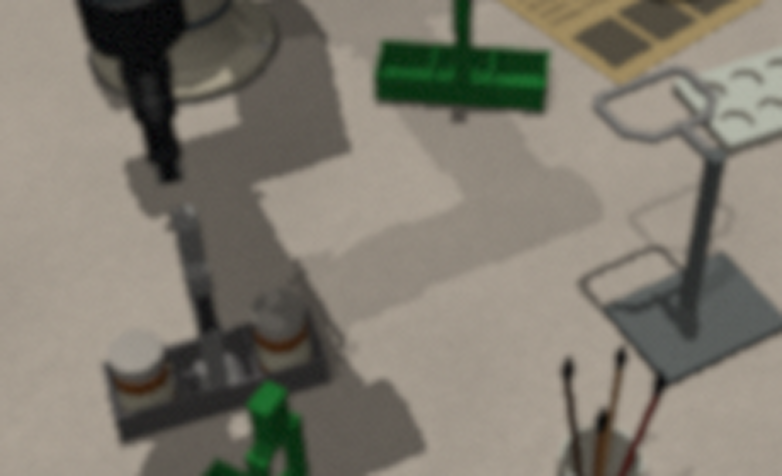

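```bash
python3 - <<'E'
import cv2
im=cv2.imread("pics/w9.png");cv2.imwrite("pics/z10.png",cv2.resize(im[60:260,200:330],None,fx=3,fy=3,interpolation=cv2.INTER_CUBIC))
E
```

```text
(no output)
```

View pics/z10.png

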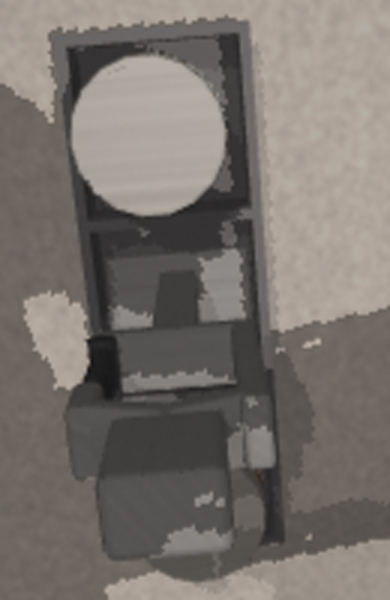

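```bash
python3 - <<'E'
from h import *
c=calibration("wrist")
Z=lambda x,y:(200+(x+.5)/3-.5,60+(y+.5)/3-.5)
P=[onz(c,*Z(*q),.232)[:2] for q in [(107,475),(230,471),(232,545),(101,558)]]
print(np.round(P,4),np.mean(P,0),[np.linalg.norm(P[i]-P[(i+1)%4]) for i in range(4)],[np.arctan2(*(P[i]-P[(i+1)%4])[::-1]) for i in (0,3)])
# rim -y end corners and side line
a=onz(c,*Z(53,33),.038)[:2];b=onz(c,*Z(246,20),.038)[:2];x=a-b;print("end",a,b,np.linalg.norm(x),np.arctan2(x[1],x[0]))
e=onz(c,*Z(272,370),.038)[:2];s=e-b;print("side yaw",np.arctan2(s[1],s[0])-np.pi/2)
yy=-.24;uy=np.array([-np.sin(yy),np.cos(yy)]);print("centre",(a+b)/2+.1*uy)
E
```

```text
[[ 0.4957 -0.2172]
 [ 0.4718 -0.2098]
 [ 0.4767 -0.1939]
 [ 0.5035 -0.2001]] [ 0.48695121 -0.2052409 ] [np.float64(0.02501091841451967), np.float64(0.016610171326822444), np.float64(0.02751875277497682), np.float64(0.018722050395169266)] [np.float64(-0.2987826823992026), np.float64(1.1431657863561437)]
end [ 0.49678212 -0.310137  ] [ 0.43215508 -0.29319261] 0.06681142655863019 -0.2564157533275318
side yaw -0.2371784121539997
centre [ 0.48823886 -0.20453101]
```

```bash
python3 -c "
from h import *
plan([.4885,-.206,.255],-1.809,4)"
```

```text
[[-0.0, -0.4, 1.0, -0.021], [-0.0, -0.4, 1.0, -0.021], [-0.0, -0.4, 1.0, -0.021], [-0.0, -0.4, 1.0, -0.021]]
```

```bash
python3 -m crank '[[0,-0.4,1,-0.021,8.2],[0,-0.4,1,-0.021,8.2],[0,-0.4,1,-0.021,8.2],[0,-0.4,1,-0.021,8.2],[0,0,0,0,8.2]]'
python3 - <<'E'
from h import *
o=get_obs();print(o["tcp_pos"],o["eef_rot"],o["force"])
im=camera("wrist");cv2.imwrite("pics/w10.png",im[:,:,::-1])
plan([.4875,-.205,.198],-1.809,4)
E
```

```text
time_s: 14.55
tcp_pos: [0.4895, -0.2058, 0.2487]
eef_rot: [3.104, 0.021, -1.797]
force: [-0.6, -0.7, 0.2]
width: 0.0822
[ 0.48948774 -0.205769    0.24866244] [ 3.1042942   0.02053732 -1.79679143] [-0.6442906  -0.68933202  0.15487745]
[[-0.0, 0.1, 1.3, 0.003], [-0.0, 0.1, 1.3, 0.003], [-0.0, 0.1, 1.3, 0.003], [-0.0, 0.1, 1.3, 0.003]]
```

View pics/w10.png

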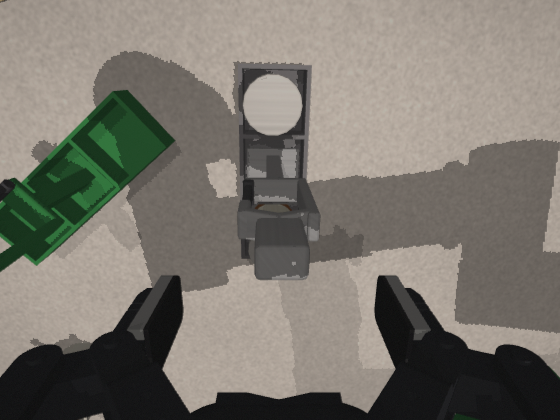

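```bash
python3 - <<'E'
from h import *
c=calibration("wrist");o=get_obs();t=o["tcp_pos"];y=o["eef_rot"][2]
for v in (246,278):
  p=onz(c,282,v,.232);d=(p-t);print(p,"tool",np.cos(y)*d[0]+np.sin(y)*d[1],np.sin(y)*d[0]-np.cos(y)*d[1])
im=cv2.imread("pics/w10.png");cv2.imwrite("pics/z11.png",cv2.resize(im[160:300,200:350],None,fx=4,fy=4,interpolation=cv2.INTER_CUBIC))
E
```

```text
[ 0.48543328 -0.21451241  0.232     ] tool 0.009331676382563313 0.0021898270627675157
[ 0.48940429 -0.19689646  0.232     ] tool -0.008726117486752814 0.0022717862557565098
```

View pics/z11.png

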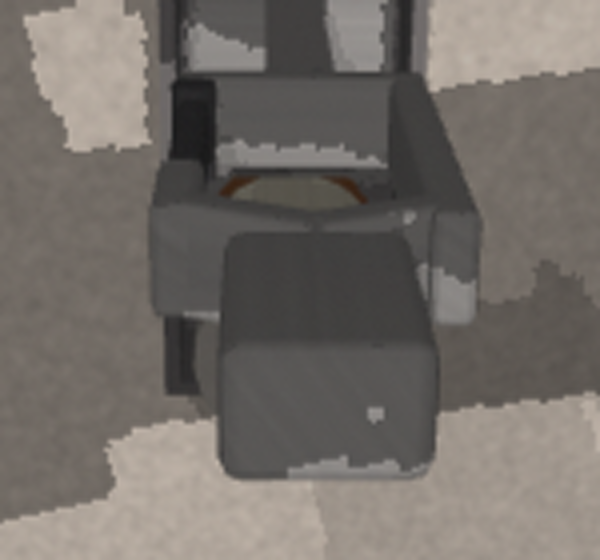

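```bash
python3 -m crank '[[0,0,1.3,0,8.2],[0,0,1.3,0,8.2],[0,0,1.3,0,8.2],[0,0,1.2,0,8.2],[0,0,0,0,8.2]]'
python3 - <<'E'
from h import *
o=get_obs();print(o["tcp_pos"],o["eef_rot"],o["force"])
plan([.4875,-.205,.197],-1.809,1)
im=camera("wrist");cv2.imwrite("pics/w11.png",im[:,:,::-1])
E
```

```text
time_s: 15.22
tcp_pos: [0.4876, -0.2043, 0.1948]
eef_rot: [3.105, 0.021, -1.797]
force: [-0.5, 0.0, 0.0]
width: 0.0824
[ 0.48761192 -0.20428369  0.19483161] [ 3.10546675  0.02051713 -1.79732831] [-0.51221349  0.00893008  0.02358247]
[[0.1, -0.0, -0.2, 0.012]]
```

View pics/w11.png

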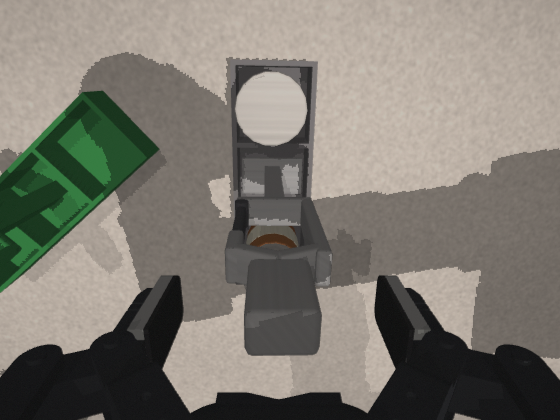

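```bash
python3 -m crank '[[0,0,-0.3,0,8.2],[0,0,0,0.01,5],[0,0,0,0,3.5],[0,0,0,0,2],[0,0,0,0,2],[0,0,0,0,2],[0,0,0,0,2]]' 25
python3 -m crank '[[0,0,0,0,2],[0,0,0,0,2],[0,0,0,0,2]]' 90
python3 - <<'E'
from h import *
o=get_obs();print(o["tcp_pos"],o["eef_rot"],o["force"],o["wrist_torque"],o["width"])
im=camera("wrist");cv2.imwrite("pics/w12.png",im[:,:,::-1])
E
```

```text
time_s: 16.15
tcp_pos: [0.4895, -0.2051, 0.2007]
eef_rot: [3.111, 0.02, -1.808]
force: [-1.0, -0.1, 0.5]
width: 0.028
time_s: 16.52
tcp_pos: [0.4896, -0.2051, 0.2009]
eef_rot: [3.112, 0.02, -1.808]
force: [-0.0, -0.3, 0.3]
width: 0.0267
[ 0.48961064 -0.20508284  0.20088203] [ 3.11159692  0.01972728 -1.80781042] [-0.01177475 -0.27031402  0.29961635] [-0.14505772 -0.34926246 -0.00511034] 0.02673850321211497
```

View pics/w12.png

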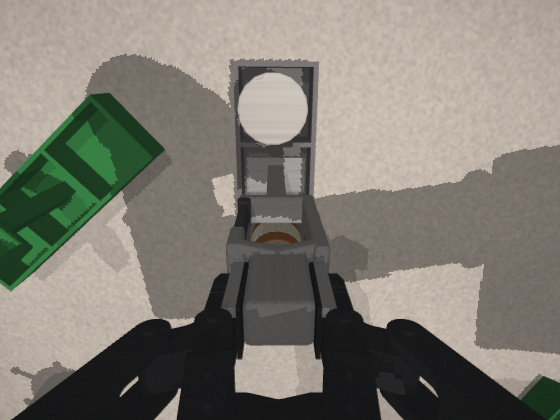

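```bash
python3 - <<'E'
from h import *
ct=calibration("top");cs=calibration("scene")
for n,q,z in [("decoy",[(193,276),(205,265),(248,297),(237,314)],.038),("decoy top",[(232,278)],.23),("pot",[(283,143)],.08),("jar0",[(280,240)],.082)]:
  print(n,[np.round(onz(ct,*p,z)[:2],3).tolist() for p in q])
for y in (.19,.235,.28): print(proj(ct,[.545,y,.2065]),proj(cs,[.545,y,.2065]))
E
python3 -m crank '[[0,0,-1,0,2],[0,0,-2,0,2],[0,0,-3,0,2],[0,0,-3,0,2],[0,0,0,0,2]]'
python3 - <<'E'
from h import *
o=get_obs();print(o["tcp_pos"],o["eef_rot"],o["force"],o["wrist_torque"],o["width"])
im=camera("wrist");cv2.imwrite("pics/w13.png",im[:,:,::-1])
E
```

```text
decoy [[0.305, 0.33], [0.343, 0.289], [0.23, 0.135], [0.172, 0.173]]
decoy top [[0.293, 0.17]]
pot [[0.779, 0.006]]
jar0 [[0.425, 0.02]]
[227.50991798 199.96684718] [325.29864658 178.98733156]
[213.7142546  200.11160924] [336.30574231 173.77672116]
[199.91922438 200.25636465] [347.01377279 168.70768421]
time_s: 17.2
tcp_pos: [0.4879, -0.2049, 0.2861]
eef_rot: [3.091, 0.024, -1.809]
force: [0.7, -0.3, -8.1]
width: 0.0271
[ 0.48785504 -0.20490688  0.28608328] [ 3.09109046  0.02392345 -1.80886806] [ 0.69941781 -0.33538103 -8.14230502] [-0.14937274 -0.3783234   0.0059957 ] 0.027093890960411142
```

View pics/w13.png

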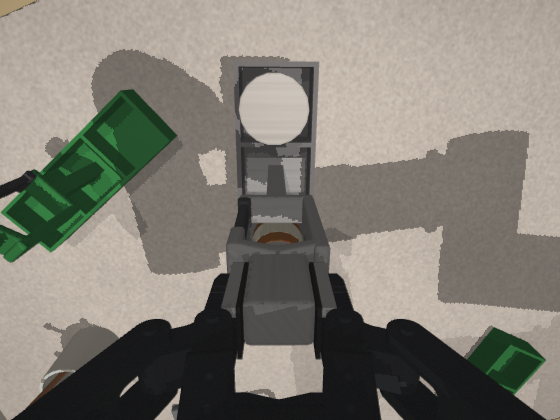

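```bash
python3 -c "
from h import *
plan([.47,.215,.29],-1.666,10)"
```

```text
[[-4.0, 1.2, -0.1, -0.014], [-4.0, 1.1, -0.1, -0.014], [-4.1, 1.0, -0.1, -0.014], [-4.1, 1.0, -0.1, -0.014], [-4.1, 0.9, -0.1, -0.014], [-4.1, 0.9, -0.1, -0.014], [-4.1, 0.8, -0.1, -0.014], [-4.1, 0.7, -0.1, -0.014], [-4.1, 0.7, -0.1, -0.014], [-4.1, 0.6, -0.1, -0.014]]
```

```bash
python3 -m crank '[[-1.5,1,-0.1,-0.014,2],[-3,1.2,-0.1,-0.014,2],[-4,1.1,-0.1,-0.014,2],[-4,1,-0.1,-0.014,2],[-4,1,-0.1,-0.014,2],[-4,0.9,-0.1,-0.014,2],[-4,0.9,-0.1,-0.014,2],[-4,0.8,-0.1,-0.014,2],[-4,0.7,-0.1,-0.014,2],[-3,0.6,-0.1,-0.014,2]]'
python3 - <<'E'
from h import *
o=get_obs();print(o["tcp_pos"],o["eef_rot"],o["force"],o["width"])
plan([.47,.215,.29],-1.666,3)
E
```

```text
time_s: 18.5
tcp_pos: [0.4423, 0.1763, 0.2929]
eef_rot: [3.056, 0.033, -1.664]
force: [0.6, -0.4, -7.5]
width: 0.0267
[0.44232613 0.17631088 0.29286007] [ 3.05591922  0.03252713 -1.66374313] [ 0.62232124 -0.39991277 -7.47254339] 0.02671342123290023
[[-1.4, -0.8, 0.1, 0.001], [-1.4, -0.8, 0.1, 0.001], [-1.4, -0.8, 0.1, 0.001]]
```

```bash
python3 -m crank '[[-2.0,-1.0,0,0,2],[-2,-1.2,0,0,2],[0,0,0,0,2]]'
python3 - <<'E'
from h import *
o=get_obs();print(o["tcp_pos"],o["eef_rot"],o["force"],o["width"])
R=__import__("scipy.spatial.transform",fromlist=["R"]).Rotation.from_euler("xyz",o["eef_rot"]).as_matrix();print(R[:,2])
im=camera("wrist");cv2.imwrite("pics/w14.png",im[:,:,::-1])
im=camera("scene")[:,:,::-1];cv2.imwrite("pics/z14.png",cv2.resize(im[100:300,200:420],None,fx=3,fy=3,interpolation=cv2.INTER_CUBIC))
E
```

```text
time_s: 18.88
tcp_pos: [0.4634, 0.2184, 0.2869]
eef_rot: [3.046, 0.029, -1.658]
force: [-0.9, 0.8, -8.1]
width: 0.0266
[0.46336106 0.21835271 0.28693566] [ 3.04649669  0.02904133 -1.65761648] [-0.92576186  0.76436261 -8.1000532 ] 0.026624811157190533
[-0.09208858  0.03703063 -0.99506202]
```

View pics/w14.png

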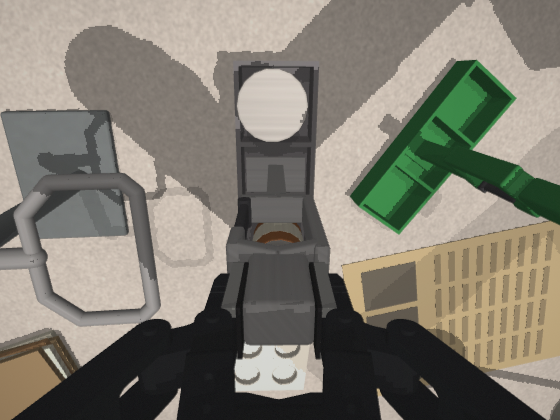

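View pics/z14.png

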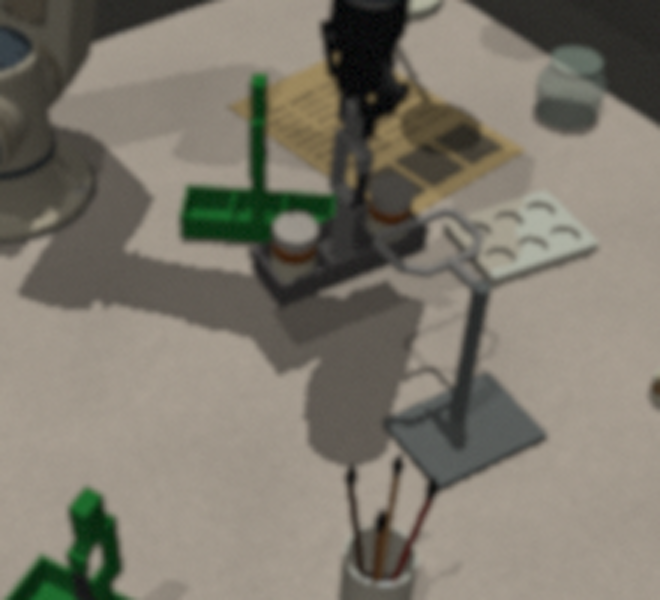

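```bash
cat >> h.py <<'E'
from scipy.spatial.transform import Rotation as Ro
RG=Ro.from_euler("xyz",[3.1116,.0197,-1.8078]).as_matrix();PG=np.array([.4896,-.2051,.2009])
CG=Ro.from_euler("z",-.238).as_matrix();OG=np.array([.4888,-.2050,0.])
def caddy():
    o=get_obs();R=Ro.from_euler("xyz",o["eef_rot"]).as_matrix();t=np.array(o["tcp_pos"])
    Rc=R@RG.T@CG; oc=t+R@RG.T@(OG-PG); return Rc,oc
EYAW=-.095
E
python3 - <<'E'
from h import *
c=calibration("wrist")
P=[onz(c,*q,.2065)[:2] for q in [(141,195),(147,245),(153,297),(75,181),(85,317)]]
print(np.round(P,4)); d=P[0]-P[2]; d=d if d[1]>0 else -d; print("bar yaw",np.arctan2(d[1],d[0])-np.pi/2)
Rc,oc=caddy();print("caddy",oc,Ro.from_matrix(Rc).as_euler("xyz"))
im=cv2.imread("pics/w14.png")
for q in [(.022,0,.140),(.022,0,.158),(.026,.01,.192),(-.026,-.01,.192),(.026,-.01,.192),(.014,-.01,.232),(-.014,-.01,.232),(.034,-.1,.038),(-.034,-.1,.038),(0,-.066,.086),(0,0,.1765)]:
    w=Rc@np.array(q)+oc; u=proj(c,w);print(q,np.round(w,4),np.round(u)); cv2.circle(im,tuple(int(round(v)) for v in u),2,(0,0,255),-1)
cv2.imwrite("pics/z15.png",cv2.resize(im[40:360,0:360],None,fx=1.8,fy=1.8))
E
```

```text
[[0.5408 0.1931]
 [0.5445 0.228 ]
 [0.5489 0.2685]
 [0.5777 0.1797]
 [0.5983 0.2778]]
bar yaw -0.1070831465827069
caddy [0.4493069  0.21953519 0.0872878 ] [ 0.00843045  0.06479053 -0.08686742]
(0.022, 0, 0.14) [0.4801 0.2157 0.2256] [241. 229.]
(0.022, 0, 0.158) [0.4813 0.2154 0.2435] [239. 241.]
(0.026, 0.01, 0.192) [0.4883 0.2246 0.2773] [226. 290.]
(-0.026, -0.01, 0.192) [0.4348 0.2091 0.2805] [335. 252.]
(0.026, -0.01, 0.192) [0.4865 0.2046 0.2771] [224. 253.]
(0.014, -0.01, 0.232) [0.4771 0.2051 0.3178] [245. 304.]
(-0.014, -0.01, 0.232) [0.4493 0.2075 0.3196] [322. 303.]
(0.034, -0.1, 0.038) [0.4768 0.1164 0.1222] [231.  60.]
(-0.034, -0.1, 0.038) [0.4092 0.1223 0.1266] [317.  61.]
(0, -0.066, 0.086) [0.449  0.1526 0.1725] [275. 110.]
(0, 0, 0.1765) [0.4606 0.2171 0.2634] [279. 256.]
```

View pics/z15.png

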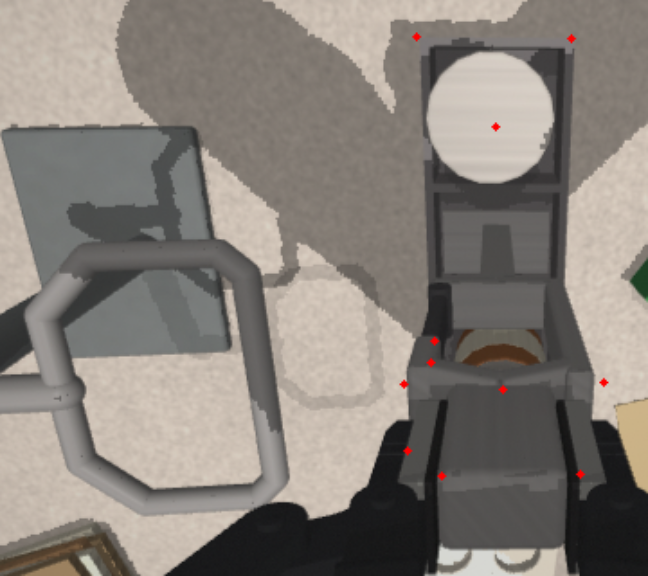

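```bash
cat >> h.py <<'E'
BAR=np.array([.545,.234,.2065]);BY=-.10
UX=np.array([np.cos(BY),np.sin(BY),0]);UY=np.array([-UX[1],UX[0],0])
def shift(dx,dy,dz,n=1):
    """eye-axes shift (m) -> tool cm per row"""
    o=get_obs();R=Ro.from_euler("xyz",o["eef_rot"]).as_matrix()
    return np.round(R.T@(dx*UX+dy*UY+np.array([0,0,dz]))*100/n,2).tolist()
def status():
    o=get_obs();Rc,oc=caddy();print("tcp",np.round(o["tcp_pos"],4),"rot",np.round(o["eef_rot"],3),"F",np.round(o["force"],1),"M",np.round(o["wrist_torque"],2),"w",round(o["width"],4),"t",o["time_s"])
    print("caddy eul",np.round(Ro.from_matrix(Rc).as_euler("xyz"),3))
    for n,q in dict(mouth=(.022,0,.14),mid=(0,0,.14),pocket=(0,0,.1765)).items():
        d=BAR-(Rc@np.array(q)+oc);print(n,"bar rel (eye axes) mm",np.round([d@UX*1e3,d@UY*1e3,d[2]*1e3],1))
E
python3 -c "
from h import *
status();print(shift(.03,.025,-.019,2))"
```

```text
tcp [0.4629 0.2167 0.2877] rot [ 3.047  0.028 -1.658] F [-0.8 -0.1 -8. ] M [ 0.07 -0.72  0.05] w 0.0266 t 18.975
caddy eul [ 0.008  0.065 -0.087]
mouth bar rel (eye axes) mm [ 62.7  24.7 -19.1]
mid bar rel (eye axes) mm [ 84.7  25.  -20.5]
pocket bar rel (eye axes) mm [ 82.3  25.3 -56.9]
[-1.2, -1.6, 0.84]
```

```bash
python3 -m crank '[[-1.2,-1.6,0.8,0,2],[-1.2,-1.6,0.8,0.01,2]]'
python3 - <<'E'
from h import *
status()
im=camera("wrist");cv2.imwrite("pics/w16.png",im[:,:,::-1])
im=camera("scene")[:,:,::-1];cv2.imwrite("pics/z16.png",cv2.resize(im[100:260,260:420],None,fx=3.7,fy=3.7,interpolation=cv2.INTER_CUBIC))
E
```

```text
time_s: 19.23
tcp_pos: [0.4944, 0.2376, 0.2699]
eef_rot: [3.047, 0.027, -1.669]
force: [1.1, -0.1, -8.5]
width: 0.0268
tcp [0.4944 0.2376 0.2699] rot [ 3.047  0.027 -1.669] F [ 1.1 -0.1 -8.5] M [-0.35 -0.49 -0.03] w 0.0268 t 19.225
caddy eul [ 0.008  0.065 -0.097]
mouth bar rel (eye axes) mm [33.5  1.  -1.3]
mid bar rel (eye axes) mm [55.4  1.1 -2.7]
pocket bar rel (eye axes) mm [ 53.1   1.4 -39.1]
```

View pics/w16.png

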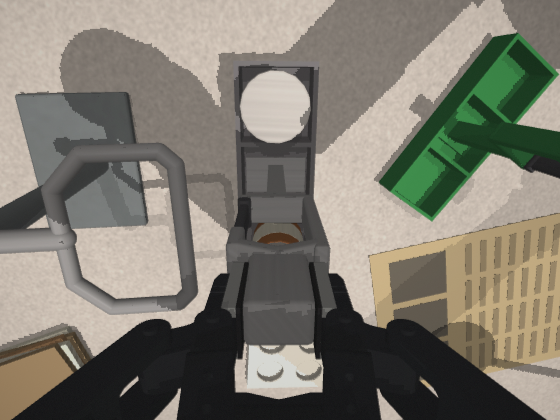

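View pics/z16.png

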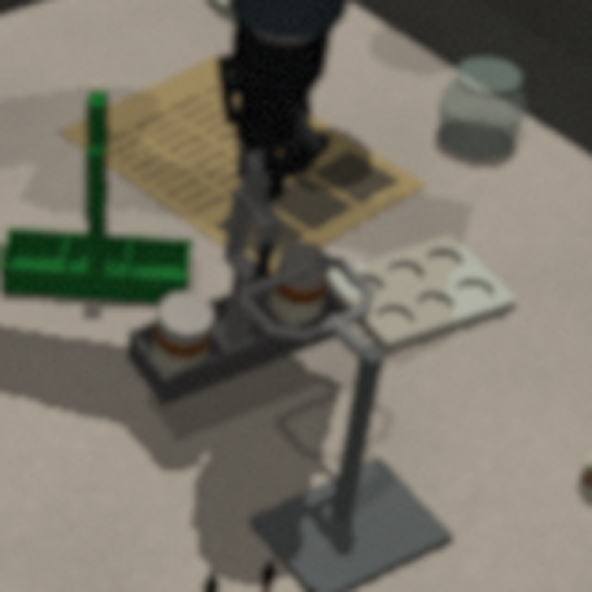

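```bash
python3 - <<'E'
from h import *
c=calibration("wrist")
im=cv2.imread("pics/w16.png")
g=cv2.cvtColor(im,cv2.COLOR_BGR2GRAY)
for v in (180,200,220,240,260,280): print(v,g[v,168:206].tolist())
for q in [(177,170),(183,230),(188,285)]:
    p=onz(c,*q,.2065);d=p-BAR;print(np.round(p,4),"eye",np.round([d@UX,d@UY],4))
E
```

```text
180 [95, 88, 94, 98, 99, 100, 102, 103, 102, 101, 98, 96, 93, 90, 85, 81, 77, 71, 86, 105, 104, 103, 100, 98, 99, 101, 103, 103, 102, 100, 100, 100, 100, 99, 99, 101, 101, 98]
200 [171, 169, 143, 85, 92, 96, 99, 100, 102, 103, 102, 103, 100, 98, 95, 91, 86, 83, 77, 80, 140, 198, 190, 138, 137, 126, 127, 123, 119, 122, 124, 123, 123, 127, 128, 128, 126, 126]
220 [176, 176, 175, 171, 165, 121, 89, 94, 99, 100, 102, 102, 103, 102, 101, 97, 95, 92, 88, 84, 80, 75, 113, 200, 201, 197, 193, 193, 196, 201, 203, 202, 197, 197, 199, 199, 198, 200]
240 [197, 196, 174, 171, 167, 165, 167, 164, 85, 92, 96, 99, 100, 101, 102, 103, 102, 99, 97, 93, 89, 85, 81, 73, 90, 192, 193, 195, 198, 198, 194, 195, 196, 198, 200, 197, 190, 188]
260 [187, 184, 185, 192, 193, 192, 189, 192, 193, 189, 132, 89, 94, 97, 100, 102, 102, 103, 102, 99, 96, 94, 90, 86, 81, 75, 90, 189, 195, 198, 195, 191, 191, 191, 190, 192, 196, 194]
280 [191, 195, 199, 198, 195, 196, 198, 198, 199, 195, 194, 195, 186, 72, 78, 79, 81, 82, 83, 83, 84, 82, 81, 80, 77, 74, 72, 69, 82, 162, 200, 205, 204, 199, 192, 192, 190, 191]
[0.5432 0.1956 0.2065] eye [ 0.0021 -0.0384]
[0.5468 0.2326 0.2065] eye [ 0.002  -0.0012]
[0.5509 0.2708 0.2065] eye [0.0022 0.0372]
```

```bash
python3 -c "
from h import *
print(shift(.056,.001,-.001,3),shift(.01,0,0,1))"
```

```text
[-0.03, -1.86, -0.15] [0.0, -1.0, -0.1]
```

```bash
python3 -m crank '[[0,-1.8,-0.15,0,2],[0,-1.8,-0.15,0,2]]' 110
python3 - <<'E'
from h import *
BAR=BAR  # near bar
status()
im=camera("wrist");cv2.imwrite("pics/w17.png",im[:,:,::-1])
print(shift(.02,0,0,1))
E
```

```text
time_s: 19.58
tcp_pos: [0.5302, 0.2342, 0.2673]
eef_rot: [3.042, 0.025, -1.669]
force: [-2.5, 1.1, -6.6]
width: 0.0266
tcp [0.5302 0.2342 0.2673] rot [ 3.042  0.025 -1.669] F [-2.5  1.1 -6.6] M [0.13 0.6  0.02] w 0.0266 t 19.575
caddy eul [ 0.005  0.069 -0.097]
mouth bar rel (eye axes) mm [-2.1  1.   1.4]
mid bar rel (eye axes) mm [19.8  1.1 -0.1]
pocket bar rel (eye axes) mm [ 17.3   1.2 -36.5]
[0.0, -1.99, -0.2]
```

View pics/w17.png

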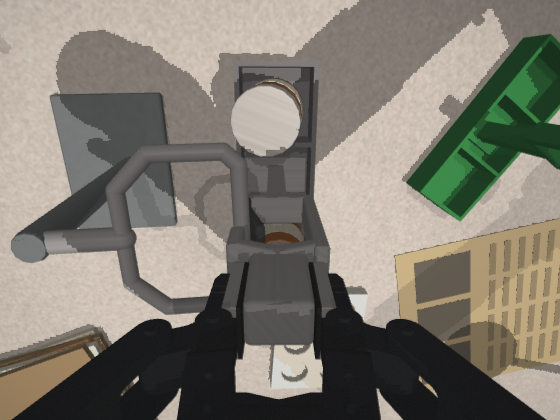

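```bash
python3 - <<'E'
from h import *
status()
im=camera("wrist");cv2.imwrite("pics/w18.png",im[:,:,::-1])
im=camera("scene")[:,:,::-1];cv2.imwrite("pics/z18.png",cv2.resize(im[100:260,260:420],None,fx=3.7,fy=3.7,interpolation=cv2.INTER_CUBIC))
status()
E
```

```text
tcp [0.5319 0.2339 0.2667] rot [ 3.043  0.024 -1.67 ] F [-0.9  0.6 -7.4] M [-0.05  0.01  0.06] w 0.0265 t 19.625
caddy eul [ 0.004  0.069 -0.098]
mouth bar rel (eye axes) mm [-3.9  1.2  2. ]
mid bar rel (eye axes) mm [18.   1.2  0.5]
pocket bar rel (eye axes) mm [ 15.5   1.4 -35.9]
tcp [0.5297 0.2342 0.2666] rot [ 3.041  0.024 -1.67 ] F [ -2.8   0.1 -10.2] M [-0.26  0.25  0.08] w 0.0264 t 19.725
caddy eul [ 0.004  0.071 -0.098]
mouth bar rel (eye axes) mm [-1.6  1.2  2.2]
mid bar rel (eye axes) mm [20.3  1.2  0.6]
pocket bar rel (eye axes) mm [ 17.8   1.4 -35.8]
```

View pics/w18.png

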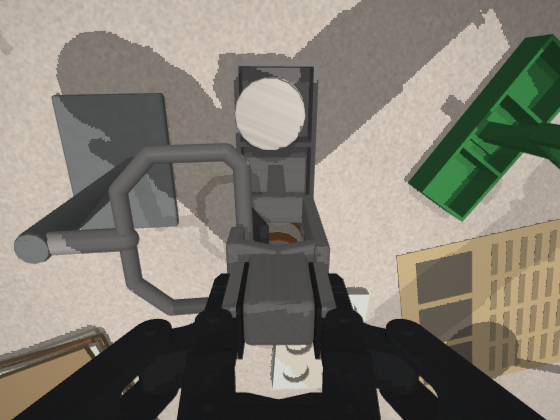

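View pics/z18.png

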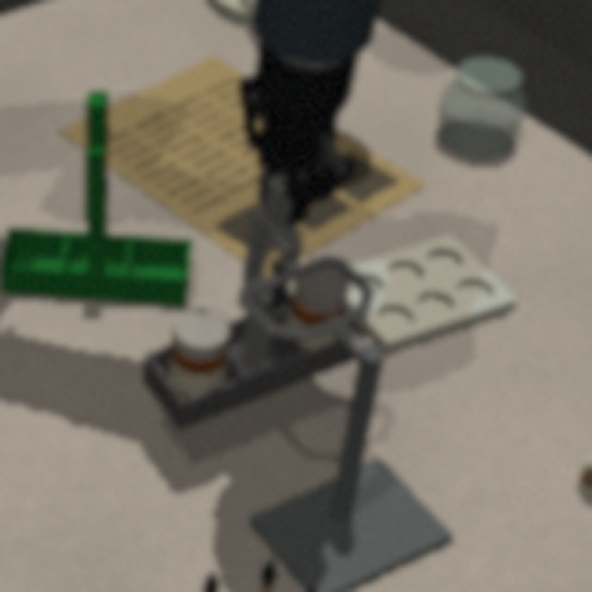

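The hook's mouth is now at the bar and the gate is being pressed. The packed jar rocked when the move stopped and is settling back, so I'll continue more gently.

```bash
python3 -m crank '[[0,-0.4,0,0,2],[0,-0.6,-0.05,0,2],[0,-0.6,-0.05,0,2],[0,-0.4,-0.05,0,2]]'
python3 - <<'E'
from h import *
status()
im=camera("wrist");cv2.imwrite("pics/w19.png",im[:,:,::-1])
E
```

```text
time_s: 20.23
tcp_pos: [0.5477, 0.2324, 0.2664]
eef_rot: [3.037, 0.024, -1.668]
force: [-3.8, 0.9, -8.1]
width: 0.0265
tcp [0.5477 0.2324 0.2664] rot [ 3.037  0.024 -1.668] F [-3.8  0.9 -8.1] M [-0.04  0.94  0.02] w 0.0265 t 20.225
caddy eul [ 0.004  0.074 -0.096]
mouth bar rel (eye axes) mm [-19.5   1.1   2.4]
mid bar rel (eye axes) mm [2.5 1.2 0.8]
pocket bar rel (eye axes) mm [ -0.2   1.3 -35.6]
```

View pics/w19.png

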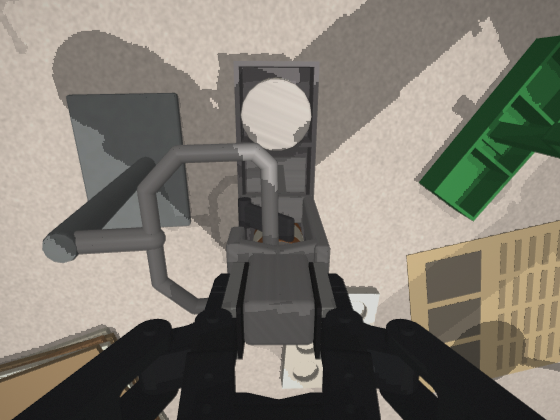

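```bash
python3 -c "
from h import *
print(shift(.003,0,-.028,3))"
```

```text
[0.02, -0.2, 0.92]
```

```bash
python3 -m crank '[[0,-0.2,0.5,0,2],[0,-0.2,0.9,0,2],[0,-0.1,0.8,0,2],[0,-0.1,0.5,0,2]]'
python3 - <<'E'
from h import *
status()
im=camera("wrist");cv2.imwrite("pics/w20.png",im[:,:,::-1])
print(shift(0,0,-.01))
E
```

```text
time_s: 20.78
tcp_pos: [0.5537, 0.2326, 0.2374]
eef_rot: [3.043, 0.025, -1.669]
force: [-0.3, -1.0, -7.0]
width: 0.0263
tcp [0.5537 0.2326 0.2374] rot [ 3.043  0.025 -1.669] F [-0.3 -1.  -7. ] M [-0.26 -0.65 -0.02] w 0.0263 t 20.775
caddy eul [ 0.005  0.069 -0.098]
mouth bar rel (eye axes) mm [-25.8   0.3  31.3]
mid bar rel (eye axes) mm [-3.8  0.3 29.8]
pocket bar rel (eye axes) mm [-6.3  0.5 -6.6]
[0.02, -0.1, 0.99]
```

View pics/w20.png

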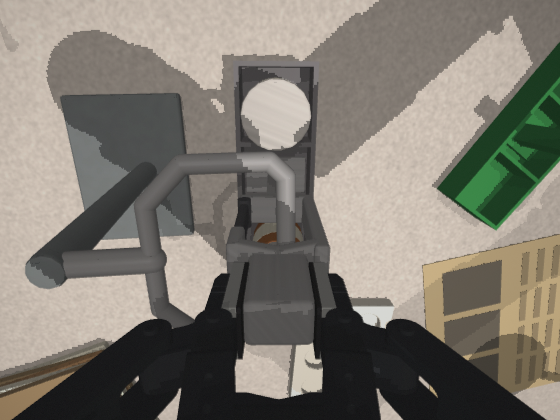

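The gate is upright again beneath the bar, a dark piece at (245,215), with the bar inside at about (285,230). I'll lower the last few millimetres until the weight rests on the bar.

```bash
python3 -m crank '[[0,0.2,0.3,0,2],[0,0.1,0.2,0,2],[0,0,0.2,0,2]]'
python3 -c "
from h import *
status()"
```

```text
time_s: 21.2
tcp_pos: [0.5504, 0.2331, 0.2308]
eef_rot: [3.044, 0.025, -1.669]
force: [-1.7, 0.5, 0.9]
width: 0.0267
tcp [0.5504 0.2331 0.2308] rot [ 3.044  0.025 -1.669] F [-1.7  0.5  0.9] M [-0.03  0.59  0.02] w 0.0267 t 21.2
caddy eul [ 0.005  0.067 -0.098]
mouth bar rel (eye axes) mm [-22.5   0.1  37.9]
mid bar rel (eye axes) mm [-0.6  0.1 36.4]
pocket bar rel (eye axes) mm [-3.   0.3 -0. ]
```

```bash
python3 -m crank '[[0,0,0,0,2.7],[0,0,0,0,2.8],[0,0,0,0,2.9],[0,0,0,0,2.95],[0,0,0,0,3.0],[0,0,0,0,3.05],[0,0,0,0,3.1],[0,0,0,0,3.15],[0,0,0,0,3.2]]' 20
python3 - <<'E'
from h import *
status()
im=camera("wrist");cv2.imwrite("pics/w21.png",im[:,:,::-1])
E
```

```text
time_s: 22.32
tcp_pos: [0.5518, 0.2333, 0.2353]
eef_rot: [3.051, 0.029, -1.669]
force: [-0.6, -0.5, 0.1]
width: 0.0321
tcp [0.5518 0.2333 0.2353] rot [ 3.051  0.029 -1.669] F [-0.6 -0.5  0.1] M [-0.14 -0.1   0.  ] w 0.0321 t 22.325
caddy eul [ 0.009  0.06  -0.097]
mouth bar rel (eye axes) mm [-24.3  -0.5  33.2]
mid bar rel (eye axes) mm [-2.4 -0.5 31.9]
pocket bar rel (eye axes) mm [-4.6 -0.1 -4.5]
```

View pics/w21.png

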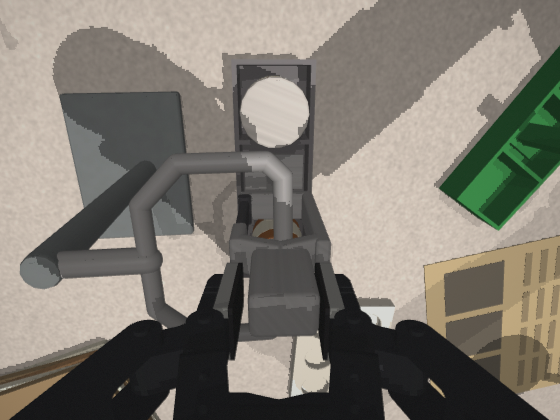

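```bash
python3 -m crank '[[0,0,0,0,3.3],[0,0,0,0,3.4],[0,0,0,0,3.5],[0,0,0,0,3.6],[0,0,0,0,3.8],[0,0,0,0,4],[0,0,0,0,4.5],[0,0,0,0,5.5],[0,0,0,0,7]]'
python3 - <<'E'
from h import *
status()
im=camera("wrist");cv2.imwrite("pics/w22.png",im[:,:,::-1])
im=camera("scene")[:,:,::-1];cv2.imwrite("pics/z22.png",cv2.resize(im[100:260,260:420],None,fx=3.7,fy=3.7,interpolation=cv2.INTER_CUBIC))
E
```

```text
time_s: 23.5
tcp_pos: [0.5522, 0.2333, 0.2356]
eef_rot: [3.052, 0.029, -1.669]
force: [-0.2, -0.2, -0.1]
width: 0.07
tcp [0.5522 0.2333 0.2356] rot [ 3.052  0.029 -1.669] F [-0.2 -0.2 -0.1] M [-0.1  -0.28  0.03] w 0.07 t 23.5
caddy eul [ 0.009  0.059 -0.097]
mouth bar rel (eye axes) mm [-24.8  -0.6  33. ]
mid bar rel (eye axes) mm [-2.8 -0.5 31.7]
pocket bar rel (eye axes) mm [-5.  -0.2 -4.8]
```

View pics/w22.png

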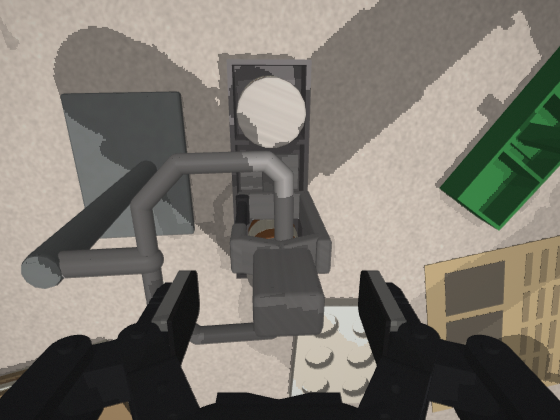

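View pics/z22.png

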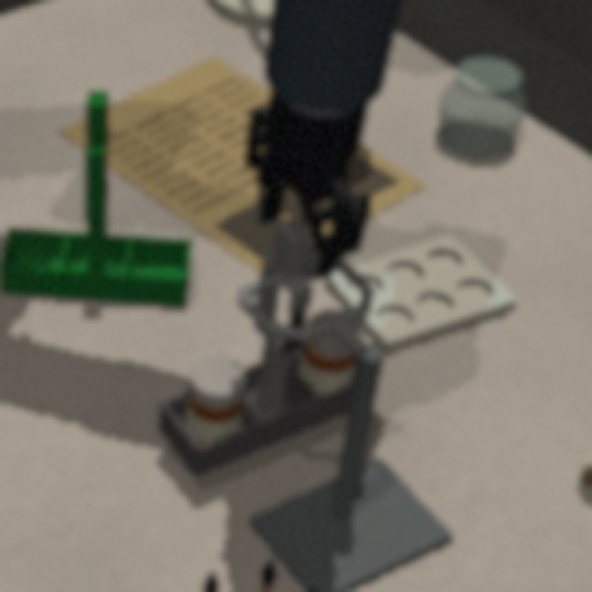

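```bash
python3 -c "
from h import *
print(shift(0,0,.02))"
python3 -m crank '[[0,0.2,-1.5,0,7],[0,0.2,-2,0,7],[0,0.3,-3,0,7],[0,0.4,-4,0,7],[0,0.4,-4,0,7],[0,0,-4,0,7]]'
python3 - <<'E'
from h import *
o=get_obs();print(o["time_s"],o["tcp_pos"],o["force"])
im=camera("wrist");cv2.imwrite("pics/w23.png",im[:,:,::-1])
E
```

```text
[-0.06, 0.18, -1.99]
time_s: 24.35
tcp_pos: [0.5513, 0.2261, 0.4301]
eef_rot: [3.053, 0.027, -1.669]
force: [0.6, 1.2, 1.6]
width: 0.0701
24.35 [0.55130548 0.226137   0.43011064] [0.5816856  1.18291651 1.55320344]
```

View pics/w23.png

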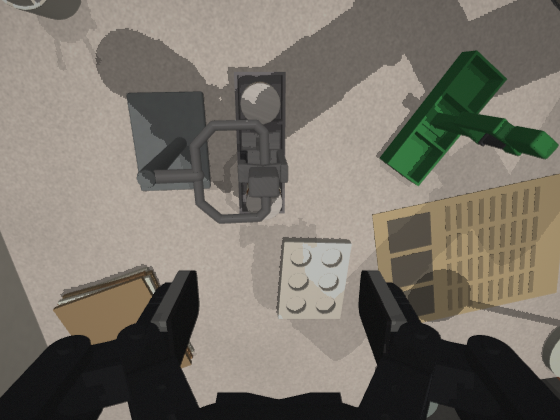

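```bash
python3 -m crank '[[2,2,0,0,7],[4,3,0,0,7],[4,3,0,0,7],[4,3,0,0,7],[4,2,0,0,7],[4,0,0,0,7],[3,0,0,0,7],[0,0,0,0,7],[0,0,0,0,7],[0,0,0,0,7]]'
python3 - <<'E'
from h import *
o=get_obs();print(o["time_s"],o["tcp_pos"])
im=camera("scene")[:,:,::-1];cv2.imwrite("pics/scene24.png",im);cv2.imwrite("pics/z24.png",cv2.resize(im[130:270,260:420],None,fx=4,fy=4,interpolation=cv2.INTER_CUBIC))
im=camera("top")[:,:,::-1];cv2.imwrite("pics/top24.png",im);cv2.imwrite("pics/z25.png",cv2.resize(im[130:260,150:310],None,fx=4,fy=4,interpolation=cv2.INTER_CUBIC))
E
```

```text
time_s: 25.65
tcp_pos: [0.3924, -0.0182, 0.4477]
eef_rot: [3.08, 0.037, -1.67]
force: [0.1, 0.6, 0.3]
width: 0.07
25.65 [ 0.39244186 -0.01822232  0.44766449]
```

View pics/z24.png

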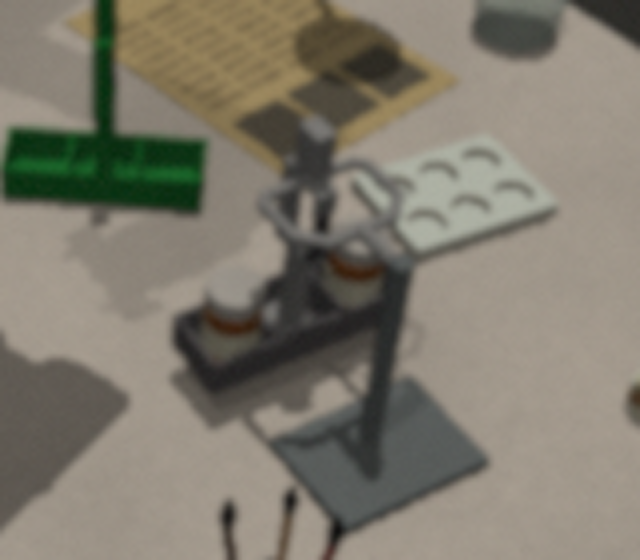

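View pics/z25.png

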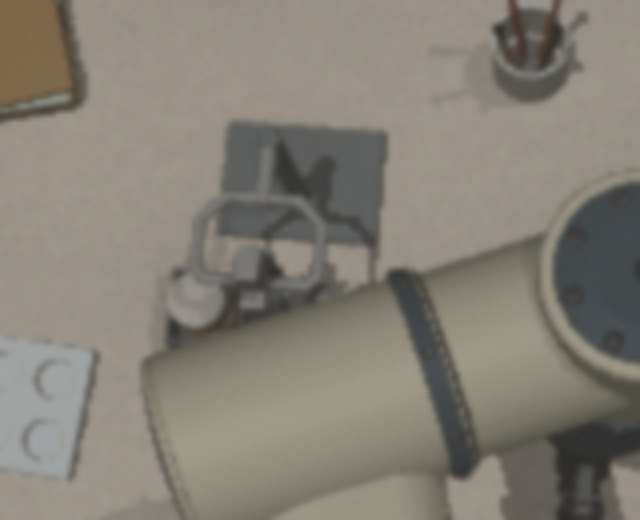

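View pics/scene24.png

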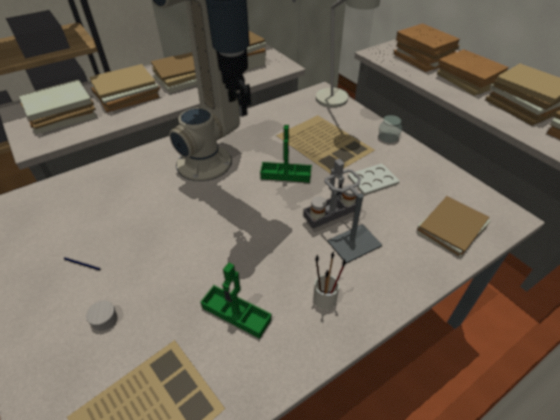

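```bash
python3 -m crank '[[0,0,0,0,7],[0,0,0,0,7],[0,0,0,0,7],[0,0,0,0,7],[0,0,0,0,7],[0,0,0,0,7],[0,0,0,0,7],[0,0,0,0,7]]'
python3 - <<'E'
from h import *
b=cv2.imread("pics/scene24.png").astype(int)
c=calibration("scene");im=camera("scene")[:,:,::-1].copy();print("change since",np.abs(im[130:270,260:420].astype(int)-b[130:270,260:420]).mean())
R=Ro.from_euler("z",BY).as_matrix();oc=np.array([.547,.234,.030])
z=cv2.resize(im[130:270,260:420],None,fx=4,fy=4,interpolation=cv2.INTER_CUBIC)
for q in [(.034,.1,.038),(.034,-.1,.038),(-.034,.1,.038),(-.034,-.1,.038),(.034,-.1,0),(.034,.1,0),(0,0,.232),(0,.066,.086),(0,-.066,.086)]:
    u=(proj(c,R@np.array(q)+oc)-[260,130]+.5)*4-.5;cv2.circle(z,tuple(int(v) for v in u.round()),3,(0,0,255),-1)
cv2.imwrite("pics/z26.png",z)
E
```

```text
time_s: 26.75
tcp_pos: [0.3927, -0.0174, 0.447]
eef_rot: [3.078, 0.036, -1.668]
force: [0.2, -0.4, 0.2]
width: 0.0698
change since 0.936235119047619
```

View pics/z26.png

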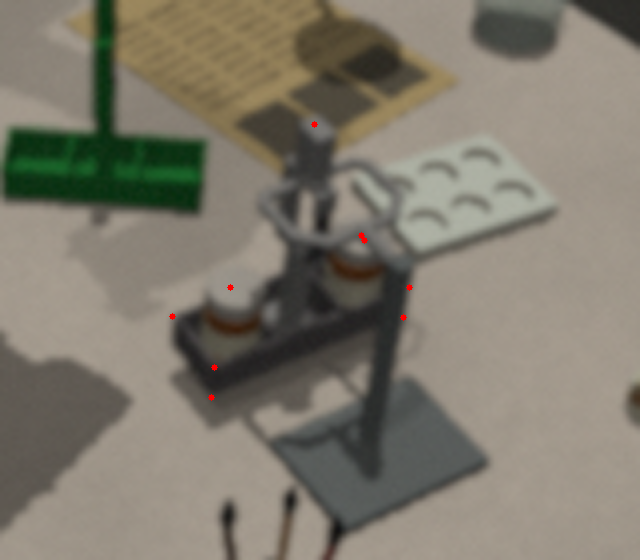

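The hung caddy matches the projection of a level hang to within 1–2 camera pixels, and the scene picture is steady. Handing in.

```bash
python3 -c "
from workcell import close_job
print(close_job())"
```

```text
the job is handed in; nothing more can be done
None
```

The caddy is hanging from the stand's near bar with both jars in it, and I handed the job in at about 27 s of the 67 s allowed. I put the loose jar upright in the grey caddy's empty well. I then carried the caddy to the stand, pressed the gate past the bar, lowered the hook until the bar took the weight, opened the fingers slowly and backed off.

**Last checks:**
- The wrist view after lowering showed the gate upright again beneath the bar.
- Wrist force stayed near zero as the fingers opened.
- In the last scene view, the tray and grip block lay within about 2 px of where a level hang would put them.
- The caddy hardly moved over the final second before hand-in.
- The brush pot, palette and tin look unmoved in the final pictures; I did not measure them.

**What did not go cleanly:**
- The tool's tilt crept up to about 5°, because the row commands cannot correct it. The caddy travelled about 4° off level until it hung free.
- The packed jar rocked once when a move stopped, then settled back in its well.
- The top and scene cameras put things 3–14 mm apart, so I relied on the wrist camera. It placed the bar 2 mm further in than my first estimate.

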